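Clear the watch repair counter: clip up the drivers, sort the stock

ROBOT

A 6-joint arm with a two-finger parallel gripper is mounted at the origin on the work surface. World frame = base frame: x ahead of the robot, y to its left, z up, the work surface at z = 0. Lengths are in m, angles in rad, forces in N, time in s.
With the tool pointing down it reaches from about 0.3 to 0.75 m from the base axis. Payload 8.5 kg.
Tool frame: the origin (TCP) lies at the very end of the fingers, on their centre line; the grasp point (between the pads) lies 19 mm behind it; x points along the fingers, y is the direction in which the jaws open and shut, and the axes are right-handed (so a half turn about x gives the same grasp; the last joint's range is limited). The gripper opens to 85 mm and grips with 20 to 120 N. Pads are 22 mm wide; open, the fingers measure 114 mm over their backs; the gripper's body (76 mm by 85 mm) begins 54 mm behind the grasp point. The pads swing forward as they close: fully open they stand 13 mm farther back than shut.
Start: joints at [-1.342, 0.381, 1.297, -0, 1.464, -0.215], TCP at [0.236, -0.497, 0.231] pointing down, gripper open.
Joint ranges: [-3.11, 3.11], [-0.89, 2.33], [0.22, 2.48], [-1.42, 4.56], [0.17, 2.85], [-2.88, 2.88]. Speed limits (rad/s): [2.39, 2.39, 3.14, 3.14, 3.14, 3.14].

INTERFACE

Orientations are given as a rotation vector (axis times angle).
In Python, from rig import ctrl gives the robot as it stands.
- The arm moves only by the tool jog_arm, never from a script. Its argument "increments" is one flat list of numbers, 7 for each row, row after row: the finger opening in m, from 0 to 0.0854, then the shift along the tool's x, y, z in m, then the turn, a rotation vector about the tool's x, y, z in degrees. A call has exactly 5 rows; each row shifts and turns the commanded pose from where the row before left it, along the tool's axes as they then stand; what a row does not reach is not made up. A row lasts 1/8 s, in which the tool goes at most 62.5 mm and 10.7 degrees, less where a joint would pass 70% of its speed; a pose out of reach is approached as far as the arm can. A call is refused whole if a number of a shift passes 0.0625 or a number of a turn 10.7, either way. A call with a gripper value outside its range is refused whole. The fingers move at their own pace and stop on an object; "newtons" is the grip in N (left out, the last holds). Time passes only in rows, so rows that do not move let the fingers close, or fill a call up. It gives the time, the measured TCP pose, the force and the opening at its end, in the units of the state.
- ctrl.state(): the state, without advancing time (a new reading comes with each control period).
- ctrl.snapshot(name): name is "side" or "top"; returns the picture (420x560x3 uint8, blue, green, red); there is no depth.
- ctrl.get_calibration(name): a dict with "fx", "fy", "cx", "cy" (pixels), "extrinsics" (4x4, takes a point from world to camera coordinates). Camera axes: x right, y down, z forward; pixel columns grow to the right and rows downward; lengths in m; the calibration is good to about 2 mm. A picture is of the moment at which its call begins. get_calibration takes no time and is no camera call.
- ctrl.hand_in(): hands the job in, once; it reports no verdict.
Trained networks look in the newest picture that a camera, given by its name, has taken for a name from the list of things; names that differ only in an ending like _2 or _b are one class to them, and where a whole thing is asked for, a point or a joint stands for the part that bears it (a point fixed in the world has none). Each returns a list of dicts, best first, with "score" (0 to 1); they miss things now and then, are a little off and sometimes report something else, mostly with a low value. They report only what shows in the picture. A call takes as long as a camera call.
- ctrl.regions_of(camera, label): "region" (420x560 bool, what is visible of it).
- ctrl.tip_of(camera, label): "at" ([x, y, z] in m, in the coordinates of the camera as it stood for that picture, good to about 4 mm: a listed point, or the origin of a listed thing).
The state is a dict: "t": time; "joints": joint angles; "dq": joint speeds; "effort": joint torques, N m; "ee_pos": TCP position; "ee_rot": TCP orientation; "force": force on the tool from outside, world axes, zero at the start; "wrist_torque": the same for the moment, N m; "width": finger opening in m.
Only numpy, scipy, OpenCV 4.12 (cv2) and the standard library are available. Lean on these libraries where they do the work, as an engineer would, in place of code of your own. Each camera call takes 0.05 s, during which the arm holds its last target. There are 200 camera calls.

TASK

Clear the watch repair counter for the night: push each screwdriver on it fully home into the spring clip of its own colour, with the middle of its handle at the middle of the clip, so that both pairs of jaws snap over the handle. Put all the orange cartons into the brown wooden tray and all the round tins into the green tray, wholly inside. Leave the watch on its cushion, the jar and the loupe where they are.

Things in the scene. Friction and masses are not known exactly. Their poses are not given: they have to be found in the camera images.
- driver_red: red screwdriver, may be absent: square handle 130 x 18 x 18 mm with two thin black bands, thin steel shaft reaching 45 mm further (110 mm from the origin). Origin: middle of the handle, on its axis (9 mm above what it lies on); x along the handle towards the blade, y and z square to two sides. About 80 g.
- driver_yellow: yellow screwdriver, may be absent: square handle 130 x 18 x 18 mm with two thin black bands, thin steel shaft reaching 45 mm further (110 mm from the origin). Origin: middle of the handle, on its axis (9 mm above what it lies on); x along the handle towards the blade, y and z square to two sides. About 80 g.
- driver_blue: blue screwdriver, may be absent: square handle 130 x 18 x 18 mm with two thin black bands, thin steel shaft reaching 45 mm further (110 mm from the origin). Origin: middle of the handle, on its axis (9 mm above what it lies on); x along the handle towards the blade, y and z square to two sides. About 80 g.
- clip_red: fixed spring clip for the red driver, base plate red, 125 x 72 x 8 mm. Origin: centre of the plate's underside (on a 3 mm mat); x: how the handle must lie (either way round), z up. At x = +42 and -42 mm, 16 mm long: a pair of steel jaws and a black seat, its top 30 mm above the origin. Between the pairs, 68 mm along x are free for fingers down to 13 mm.
- clip_red_home (a point): red clip: where the middle of the handle ends, 39 mm above the clip's origin; axes as the clip. A handle pushed down with 5 to 12 N passes the lips and lands; it cannot be lifted out again, but slides along x.
- clip_red_mouth (a point): red clip: middle of the mouth at the jaws' tops, 71 mm above the clip's origin, 27 mm wide here, narrowing to lips 9 mm apart at 53 mm; below them the jaws are 17 mm apart. Each jaw slides sideways up to 11 mm on a spring (1 N closed, 2.5 N at 6 mm).
- clip_yellow: fixed spring clip for the yellow driver, base plate yellow, 125 x 72 x 8 mm. Origin: centre of the plate's underside (on a 3 mm mat); x: how the handle must lie (either way round), z up. At x = +42 and -42 mm, 16 mm long: a pair of steel jaws and a black seat, its top 30 mm above the origin. Between the pairs, 68 mm along x are free for fingers down to 13 mm.
- clip_yellow_home (a point): yellow clip: where the middle of the handle ends, 39 mm above the clip's origin; axes as the clip. A handle pushed down with 5 to 12 N passes the lips and lands; it cannot be lifted out again, but slides along x.
- clip_yellow_mouth (a point): yellow clip: middle of the mouth at the jaws' tops, 71 mm above the clip's origin, 27 mm wide here, narrowing to lips 9 mm apart at 53 mm; below them the jaws are 17 mm apart. Each jaw slides sideways up to 11 mm on a spring (1 N closed, 2.5 N at 6 mm).
- clip_blue: fixed spring clip for the blue driver, base plate blue, 125 x 72 x 8 mm. Origin: centre of the plate's underside (on a 3 mm mat); x: how the handle must lie (either way round), z up. At x = +42 and -42 mm, 16 mm long: a pair of steel jaws and a black seat, its top 30 mm above the origin. Between the pairs, 68 mm along x are free for fingers down to 13 mm.
- clip_blue_home (a point): blue clip: where the middle of the handle ends, 39 mm above the clip's origin; axes as the clip. A handle pushed down with 5 to 12 N passes the lips and lands; it cannot be lifted out again, but slides along x.
- clip_blue_mouth (a point): blue clip: middle of the mouth at the jaws' tops, 71 mm above the clip's origin, 27 mm wide here, narrowing to lips 9 mm apart at 53 mm; below them the jaws are 17 mm apart. Each jaw slides sideways up to 11 mm on a spring (1 N closed, 2.5 N at 6 mm).
- carton1: orange stock carton, may be absent, 85 x 42 x 28 mm with pale labels, closed and rigid, about 70 g. Origin at its centre; x along its length, y across its 42 mm width, z up as it lies at the start.
- carton2: orange stock carton, may be absent, 85 x 42 x 28 mm with pale labels, closed and rigid, about 70 g. Origin at its centre; x along its length, y across its 42 mm width, z up as it lies at the start.
- carton3: orange stock carton, may be absent, 85 x 42 x 28 mm with pale labels, closed and rigid, about 70 g. Origin at its centre; x along its length, y across its 42 mm width, z up as it lies at the start.
- tin1: round metal parts tin with a green disc on its lid, may be absent, diameter 56 mm, 26 mm high, about 80 g. Origin at its centre, z up along its axis.
- tin2: round metal parts tin with a green disc on its lid, may be absent, diameter 56 mm, 26 mm high, about 80 g. Origin at its centre, z up along its axis.
- tray_wood: fixed brown wooden open tray for the cartons, outside 140 (x) x 150 (y) x 50 mm high, walls and floor 5 mm. Origin: centre of its underside (on a 3 mm mat); z up. Items may lie on one another.
- tray_green: fixed green painted open tray for the tins, outside 140 (x) x 150 (y) x 50 mm high, walls and floor 5 mm. Origin: centre of its underside (on a 3 mm mat); z up. Items may lie on one another.
- watch_cushion: bystander: blue cushion 90 x 70 x 35 mm with a wristwatch on it (46 mm high in all), loose. Origin: centre of its underside.
- cleaner_jar: bystander: amber jar, diameter 56 mm, 55 mm high, loose. Origin: centre of its underside.
- loupe: bystander: black eye loupe, a cone up to 44 mm across and 34 mm high, loose. Origin: centre of its underside.

How it is judged:
By the outcome, as a careful person would: the job done as asked, in the order asked, and still so for the second after the job is handed in, with the robot touching nothing.
Of driver_red, driver_yellow, driver_blue only 2 to 3 are there at a start; the rules pass over those that are not, and their reading is None.
Of carton1, carton2, carton3, tin1, tin2 only 4 to 5 are there at a start; the rules pass over those that are not, and their reading is None.
At some moment in a run one of driver_red, driver_yellow, driver_blue, carton1, carton2, carton3, tin1, tin2 may be knocked a few centimetres aside while the robot is not near it.
It also fails if it takes over 210 s, if anything falls off the work surface, if the arm or the gripper's body presses on something with over 40 N, if the wrist force passes 120 N, or if a joint passes its speed limit or range.

## Working session

There is one attempt and no reset: what is moved stays moved. The work goes in short steps, Python scripts to look and compute and a tool call to move; the robot and the scene stay as the last step left them, time stands still between calls to the robot, and variables do not carry over. Pictures are saved under pics/ and viewed, about 12 in all and at most 16, crops included, and the job is handed in when it is done.

Besides the shell and the picture viewer there is one more tool, called in YAML: its name, and indented under it one key for each argument. jog_arm: Moves the arm, as the interface text tells. Its arguments: {"type":"object","properties":{"increments":{"type":"array","items":{"type":"number"}},"newtons":{"type":"number"}},"required":["increments"]}

```bash
ls; mkdir -p pics; cat > h.py <<'E'
import numpy as np, cv2
from rig import ctrl
from scipy.spatial.transform import Rotation as R
def cal(c):
    k=ctrl.get_calibration(c); return k,np.array(k["extrinsics"])
def proj(c,P):
    k,E=cal(c); p=E[:3,:3]@np.asarray(P,float)+E[:3,3]
    return k["fx"]*p[0]/p[2]+k["cx"],k["fy"]*p[1]/p[2]+k["cy"]
def ray(c,u,v,z):
    k,E=cal(c); d=E[:3,:3].T@np.array([(u-k["cx"])/k["fx"],(v-k["cy"])/k["fy"],1]); o=-E[:3,:3].T@E[:3,3]
    return o+d*(z-o[2])/d[2]
def w(c,p):
    k,E=cal(c); return E[:3,:3].T@(np.asarray(p)-E[:3,3])
def regs(c,l,z,ms=.3):
    "regions of l, as rectangle at height z: centre, size, long-axis angle"
    out=[]
    for r in ctrl.regions_of(c,l):
        if r["score"]<ms: continue
        cs,_=cv2.findContours(r["region"].astype(np.uint8),cv2.RETR_EXTERNAL,cv2.CHAIN_APPROX_NONE)
        if not cs: continue
        q=max(cs,key=len)[:,0]; P=np.array([ray(c,u,v,z)[:2] for u,v in q])
        (cx,cy),(a,b),t=cv2.minAreaRect((P*1000).astype(np.float32))
        if a<b: a,b,t=b,a,t+90
        out.append((round(r["score"],2),(round(cx),round(cy)),(round(a),round(b)),round((t+90)%180-90,1),int(r["region"].sum())))
    return out
E
python3 - <<'E'
from h import *
s=ctrl.state();print(s)
for c in("top","side"):
    im=ctrl.snapshot(c);cv2.imwrite(f"pics/{c}0.png",im)
    k,E=cal(c);print(c,k["fx"],-E[:3,:3].T@E[:3,3],E[2,:3])
for n in["driver_red","driver_yellow","driver_blue","clip_red","clip_yellow","clip_blue","carton1","tin1","tray_wood","tray_green","watch_cushion","cleaner_jar","loupe"]:
    for c in("top","side"):
        print(n,c,[(round(r["score"],2),w(c,r["at"]).round(3).tolist()) for r in ctrl.tip_of(c,n)])
E
```

```text
pics
{'t': 0.0, 'joints': array([-1.34232718e+00,  3.81178324e-01,  1.29832056e+00, -1.66701086e-05,
        1.46358790e+00, -2.15320847e-01]), 'dq': array([ 3.27184309e-06,  1.07918241e-03,  4.76948020e-04, -2.40885831e-04,
        1.78830000e-04, -1.27342696e-03]), 'effort': array([ 9.25262029e-04, -4.48461592e+01, -2.31277817e+01, -1.39589561e-04,
        4.71501611e-03, -1.03221581e-05]), 'ee_pos': array([ 0.23606121, -0.49641435,  0.2307011 ]), 'ee_rot': array([ 1.97603701,  0.44733487, -1.97609048]), 'force': array([-0.27402776,  0.76576024,  0.28916824]), 'wrist_torque': array([0.03374927, 0.0313374 , 0.07266648]), 'width': 0.08535689677810132}
top 405.5882483998749 [ 0.54180606 -0.02082339  1.19933601] [ 0.06993986  0.01621122 -0.99741948]
side 493.28320606935443 [ 0.46484766 -1.06107479  0.71910236] [ 0.11121963  0.85360437 -0.50891038]
driver_red top [(0.55, [0.524, -0.199, 0.006])]
driver_red side []
driver_yellow top [(0.52, [0.538, -0.064, 0.011])]
driver_yellow side [(0.69, [0.542, -0.37, 0.042]), (0.55, [0.535, -0.064, 0.007]), (0.42, [0.781, 0.041, 0.001])]
driver_blu
[... 753 characters left out ...]
.65, [0.491, 0.199, 0.014])]
tin1 side [(0.83, [0.545, 0.127, 0.015]), (0.8, [0.494, 0.196, 0.015])]
tray_wood top [(0.92, [0.407, 0.36, -0.002]), (0.19, [0.524, -0.199, 0.007])]
tray_wood side [(0.93, [0.412, 0.362, 0.004])]
tray_green top [(0.9, [0.574, 0.358, 0.005]), (0.35, [0.606, 0.198, 0.014])]
tray_green side [(0.91, [0.568, 0.354, 0.004]), (0.36, [0.543, 0.125, 0.015])]
watch_cushion top [(0.64, [0.781, 0.043, 0.003]), (0.6, [0.528, -0.198, 0.002])]
watch_cushion side [(0.83, [0.783, 0.039, -0.001])]
cleaner_jar top [(0.77, [0.773, 0.226, 0.003])]
cleaner_jar side []
loupe top [(0.61, [0.764, -0.202, -0.004])]
loupe side [(0.71, [0.769, -0.2, -0.004]), (0.27, [0.668, 0.108, 0.014])]
```

View pics/top0.png

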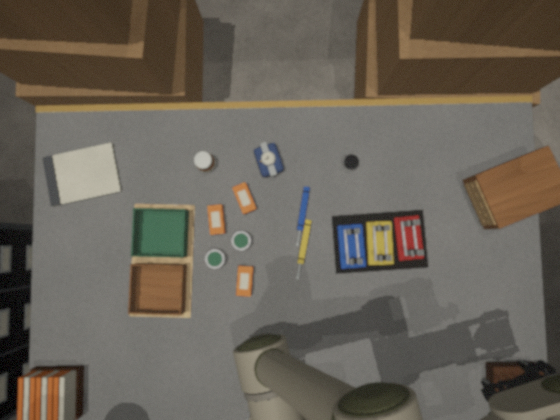

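View pics/side0.png

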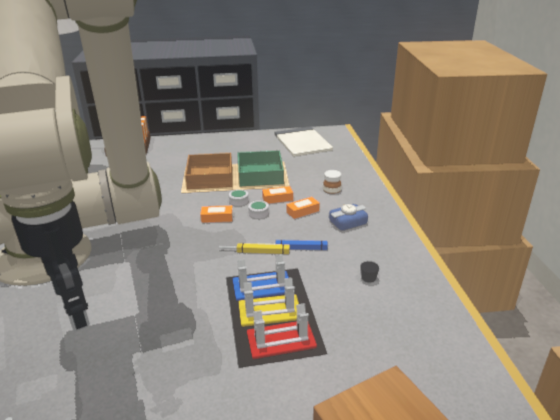

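```bash
python3 - <<'E'
from h import *
for l,z in [("driver_red",.018),("driver_yellow",.018),("driver_blue",.018),("carton1",.028),("tin1",.026),("clip_red",.011),("clip_yellow",.011),("clip_blue",.011),("tray_wood",.053),("tray_green",.053)]:
    print(l,regs("top",l,z))
E
```

```text
driver_red []
driver_yellow [(0.54, (534, -62), (130, 19), -13.1, 260), (0.35, (606, 194), (83, 44), 7.5, 394)]
driver_blue [(0.68, (616, -57), (167, 23), -11.1, 370), (0.58, (545, -364), (124, 71), 5.7, 1015)]
carton1 [(0.68, (428, 110), (86, 44), -3.6, 448), (0.62, (605, 192), (86, 46), 5.8, 460), (0.56, (666, 110), (88, 45), 21.0, 454)]
tin1 [(0.69, (544, 121), (52, 49), 89.2, 284), (0.67, (523, -197), (123, 71), 3.6, 1062), (0.51, (493, 195), (55, 55), 89.8, 315), (0.49, (666, 110), (89, 46), 21.3, 465)]
clip_red [(0.8, (544, -366), (124, 73), 4.8, 1072)]
clip_yellow [(0.73, (532, -281), (125, 75), -0.2, 1061), (0.41, (426, 113), (90, 45), -5.0, 455)]
clip_blue [(0.77, (523, -200), (125, 73), 3.4, 1073)]
tray_wood [(0.87, (411, 352), (165, 144), 87.9, 2951), (0.7, (524, -193), (120, 70), 3.4, 1069), (0.66, (776, 37), (99, 71), 17.7, 770)]
tray_green [(0.81, (570, 348), (166, 142), 87.6, 2837)]
```

Two drivers are present (yellow, blue) along with three cartons and two tins; there is no red driver. In the top image yellow is at about (304,241), blue at (303,207), and the clips are at (352,246), (381,242) and (411,238). Next I refine the driver and clip poses with rectified views.

```bash
cat >> h.py <<'E'
def rect(c,im,x0,x1,y0,y1,z,s=3):
    "orthographic view of plane z, s px/mm; image right=-y, up=+x (mm)"
    pw=[(x0,y0),(x0,y1),(x1,y0),(x1,y1)]
    src=np.float32([proj(c,(a/1e3,b/1e3,z)) for a,b in pw]); dst=np.float32([((y1-b)*s,(x1-a)*s) for a,b in pw])
    return cv2.warpPerspective(im,cv2.getPerspectiveTransform(src,dst),((y1-y0)*s,(x1-x0)*s),flags=cv2.INTER_CUBIC)
HUE={"yellow":(18,35,120,90),"blue":(100,125,120,60),"red":(-8,8,130,60),"orange":(5,17,150,120)}
def colfit(c,im,col,x0,x1,y0,y1,z,s=3,minA=150):
    "rectangles (centre mm, size, angle deg, area mm2) of a colour on plane z"
    r=rect(c,im,x0,x1,y0,y1,z,s); h=cv2.cvtColor(r,cv2.COLOR_BGR2HSV).astype(int)
    a,b,sm,vm=HUE[col]; H=(h[...,0]+90)%180-90 if a<0 else h[...,0]
    m=((H>=a)&(H<=b)&(h[...,1]>=sm)&(h[...,2]>=vm)).astype(np.uint8)
    m=cv2.morphologyEx(m,cv2.MORPH_CLOSE,np.ones((9*s,9*s)))
    out=[]
    for q in cv2.findContours(m,cv2.RETR_EXTERNAL,cv2.CHAIN_APPROX_NONE)[0]:
        A=cv2.contourArea(q)/s/s
        if A<minA: continue
        q=q[:,0]; P=np.float32(np.c_[x1-q[:,1]/s,y1-q[:,0]/s]); (cx,cy),(w_,h_),t=cv2.minAreaRect(P)
        if w_<h_: w_,h_,t=h_,w_,t+90
        mu=cv2.moments(P.reshape(-1,1,2)); pa=np.degrees(.5*np.arctan2(2*mu["mu11"],mu["mu20"]-mu["mu02"]))
        out.append([round(float(v),1) for v in (cx,cy,w_,h_,(t+90)%180-90,mu["m10"]/mu["m00"],mu["m01"]/mu["m00"],pa,A)])
    return out
E
python3 - <<'E'
from h import *
s=ctrl.state();M=R.from_rotvec(s["ee_rot"]).as_matrix();print(M.round(3))
ims={c:cv2.imread(f"pics/{c}0.png") for c in("top","side")}
for c in ims:
    for col in("blue","yellow"):
        print(c,col,"drv",colfit(c,ims[c],col,440,730,-130,0,.016 if c=="top" else .014))
    for col in("blue","yellow","red"): print(c,col,"clip",colfit(c,ims[c],col,440,640,-420,-150,.011))
    print(c,"cart",colfit(c,ims[c],"orange",350,730,70,250,.028))
v=[rect(c,ims[c],440,640,-420,-150,.011,3) for c in ims]
d=[rect(c,ims[c],440,710,-130,0,.018,2) for c in ims]
A=np.vstack(v); cv2.imwrite("pics/clips.png",cv2.resize(A,None,fx=.5,fy=.5) if A.shape[0]>1300 else cv2.resize(A,(405,600)))
B=np.hstack([cv2.resize(A,(405,600)),cv2.resize(np.hstack(d),(395,410)) if 0 else np.vstack([np.zeros((60,395,3),np.uint8),cv2.resize(np.hstack(d),(395,410)),np.zeros((130,395,3),np.uint8)])])
cv2.imwrite("pics/c1.png",B)
E
```

```text
[[-0.     0.429 -0.903]
 [ 0.    -0.903 -0.429]
 [-1.    -0.    -0.   ]]
top blue drv [[636.1, -60.2, 124.9, 14.8, -10.3, 636.8, -60.2, -10.5, 1618.2]]
top yellow drv [[539.4, -61.7, 125.2, 15.9, -11.8, 539.2, -61.6, -11.6, 1786.0]]
top blue clip [[523.9, -198.4, 129.8, 77.0, 3.2, 523.9, -198.4, 3.5, 9588.6]]
top yellow clip [[532.1, -280.8, 130.6, 78.4, 0.7, 532.1, -281.0, 1.1, 9917.4]]
top red clip [[545.3, -367.0, 65.9, 18.6, 4.8, 545.3, -367.1, 5.0, 1143.9], [547.3, -397.5, 66.7, 15.1, 5.1, 547.0, -397.1, 5.2, 882.6], [545.6, -364.8, 132.1, 77.9, 4.9, 545.5, -348.8, 3.4, 3561.5]]
top cart [[429.2, 111.3, 78.3, 37.4, -5.1, 431.2, 108.8, -5.3, 912.1], [606.7, 192.1, 78.2, 39.2, 5.4, 605.8, 188.5, 4.5, 1015.4], [637.9, 98.3, 36.9, 18.8, -60.0, 637.3, 97.8, -65.7, 467.3], [698.1, 122.1, 37.1, 17.3, -76.2, 699.3, 122.1, -73.3, 365.1]]
side blue drv [[634.6, -64.8, 127.4, 32.9, -10.1, 643.2, -64.4, -13.4, 3102.6]]
side yellow drv [[537.7, -66.3, 129.4, 38.2, -11.4, 538.0, -67.3, -12.0, 4417.2]]
side blue clip [[468.5, -204.6, 76.8, 18.4, -83.7, 468.0, -207.2, -84.2, 1033.4], [529.1, -194.4, 56.4, 17.0, 3.0, 529.0, -194.4, 3.9, 889.1], [525.6, -166.7, 66.2, 8.1, 3.5, 525.6, -166.8, 3.5, 463.1], [535.2, -228.4, 68.9, 22.1, 3.2, 535.3, -228.5, 3.9, 1390.0]]
side yellow clip [[481.1, -286.0, 79.1, 27.0, -88.7, 477.8, -292.1, -81.9, 1338.4], [532.4, -277.8, 67.5, 19.1, 0.9, 533.5, -277.2, -0.6, 1168.3], [533.6, -249.7, 68.1, 10.6, 1.3, 534.1, -249.7, 1.5, 658.7], [565.9, -298.2, 106.6, 56.5, 36.8, 555.8, -305.0, 32.6, 1916.2]]
side red clip [[546.0, -362.5, 67.0, 19.2, 4.8, 546.3, -362.6, 5.3, 1194.4], [547.7, -334.4, 65.4, 10.8, 5.1, 547.8, -334.4, 5.2, 630.6], [544.5, -368.5, 126.2, 77.7, 4.8, 539.2, -386.7, -4.3, 3675.6]]
side cart [[427.7, 99.6, 82.2, 63.2, -3.6, 427.3, 93.8, -2.1, 3179.6], [605.5, 173.2, 86.7, 81.2, 4.4, 604.4, 165.9, 8.2, 4587.3], [665.5, 106.0, 91.0, 71.3, 0.0, 667.4, 93.0, 12.9, 3250.3]]
```

View pics/c1.png

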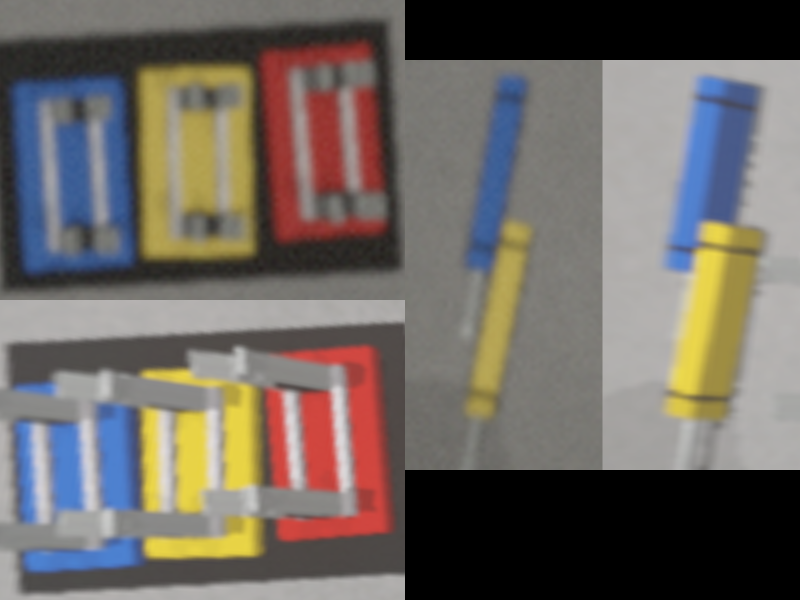

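```bash
cat >> h.py <<'E'
def plan(*wps,pose=None):
    """wps: (width,x,y,z mm,phi deg,max mm per row,hold rows); phi: heading of -tool z. Prints calls of 5 rows."""
    s=ctrl.state(); M=R.from_rotvec(s["ee_rot"]).as_matrix()
    p=s["ee_pos"]*1000 if pose is None else np.array(pose[:3],float); f=np.degrees(np.arctan2(-M[1,2],-M[0,2])) if pose is None else pose[3]
    print("t",round(s["t"],1),"at",p.round(1),round(f,2),"tilt",M[:,0].round(3)); rows=[]
    for wd,x,y,z,ph,mm,hold in wps:
        T=np.array([x,y,z],float); n=max(1,int(np.ceil(max(np.linalg.norm(T-p)/mm,abs(ph-f)/10.5))))
        for i in range(n):
            d=(T-p)/(n-i); a=np.radians(f)
            ty=np.array([np.sin(a),-np.cos(a),0]); tz=np.array([-np.cos(a),-np.sin(a),0])
            v=np.array([-d[2],d@ty,d@tz]).round(0 if i<n-1 else 1); tr=round((f-ph)/(n-i),1)
            rows.append([wd,*(v/1000).round(4).tolist(),tr,0,0]); p=p+v[1]*ty+v[2]*tz; p[2]-=v[0]; f-=tr
        rows+=[[wd,0,0,0,0,0,0]]*hold
    rows+=[[wps[-1][0],0,0,0,0,0,0]]*(-len(rows)%5)
    for i in range(0,len(rows),5): print("[",", ".join(",".join(f"{v:g}" for v in r) for r in rows[i:i+5]),"]")
E
python3 - <<'E'
from h import *
plan((.05,480,-250,200,-10.4,60,0),(.05,636,-61.5,60,-10.4,60,1),(.05,636,-61.5,4,-10.4,20,1),(.0,636,-61.5,4,-10.4,20,4))
E
```

```text
t 1.9 at [ 236.2 -496.7  231.3] 25.43 tilt [-0.  0. -1.]
[ 0.05,0.005,-0.02,-0.054,6,0,0, 0.05,0.005,-0.025,-0.052,6,0,0, 0.05,0.005,-0.031,-0.049,6,0,0, 0.05,0.005,-0.035,-0.046,5.9,0,0, 0.05,0.006,-0.04,-0.042,6,0,0 ]
[ 0.05,0.0053,-0.0443,-0.0371,5.9,0,0, 0.05,0.028,-0.043,-0.024,0,0,0, 0.05,0.028,-0.043,-0.024,0,0,0, 0.05,0.028,-0.043,-0.024,0,0,0, 0.05,0.028,-0.042,-0.024,0,0,0 ]
[ 0.05,0.028,-0.0425,-0.0235,0,0,0, 0.05,0,0,0,0,0,0, 0.05,0.019,-0,-0,0,0,0, 0.05,0.018,-0,-0,0,0,0, 0.05,0.019,-0,-0,0,0,0 ]
[ 0.05,0,0,0,0,0,0, 0,-0,-0,-0,0,0,0, 0,0,0,0,0,0,0, 0,0,0,0,0,0,0, 0,0,0,0,0,0,0 ]
[ 0,0,0,0,0,0,0, 0,0,0,0,0,0,0, 0,0,0,0,0,0,0, 0,0,0,0,0,0,0, 0,0,0,0,0,0,0 ]
```

jog_arm:
  increments: [0.05,0.005,-0.02,-0.054,6,0,0,0.05,0.005,-0.025,-0.052,6,0,0,0.05,0.005,-0.031,-0.049,6,0,0,0.05,0.005,-0.035,-0.046,5.9,0,0,0.05,0.006,-0.04,-0.042,6,0,0]
  newtons: 50

```text
t: 2.52
ee_pos: [0.4407, -0.2899, 0.2054]
ee_rot: [-2.18, 0.09, 2.179]
force: [0.5, -0.7, 0.3]
width: 0.0501
```

jog_arm:
  increments: [0.05,0.0053,-0.0443,-0.0371,5.9,0,0,0.05,0.028,-0.043,-0.024,0,0,0,0.05,0.028,-0.043,-0.024,0,0,0,0.05,0.028,-0.043,-0.024,0,0,0,0.05,0,0,0,0,0,0]

```text
t: 3.15
ee_pos: [0.5744, -0.1332, 0.1137]
ee_rot: [-2.124, 0.187, 2.132]
force: [-0.9, -1.7, 0.2]
width: 0.0501
```

```bash
python3 - <<'E'
from h import *
im=ctrl.snapshot("side")
print(colfit("side",im,"blue",560,730,-130,0,.014))
plan((.05,636,-61.5,60,-10.4,60,1),(.05,636,-61.5,4,-10.4,20,1),(.0,636,-61.5,4,-10.4,20,4))
E
```

```text
[[634.4, -65.3, 127.7, 34.2, -10.2, 643.4, -65.1, -14.0, 3317.7]]
t 3.2 at [ 574.2 -135.   115.1] -10.24 tilt [-0.002  0.001 -1.   ]
[ 0.05,0.028,-0.042,-0.024,0.1,0,0, 0.05,0.0271,-0.0413,-0.0237,0.1,0,0, 0.05,0,0,0,0,0,0, 0.05,0.019,-0,-0,-0,0,0, 0.05,0.018,-0,-0,-0,0,0 ]
[ 0.05,0.019,-0,-0,-0,0,0, 0.05,0,0,0,0,0,0, 0,-0,-0,-0,-0,0,0, 0,0,0,0,0,0,0, 0,0,0,0,0,0,0 ]
[ 0,0,0,0,0,0,0, 0,0,0,0,0,0,0, 0,0,0,0,0,0,0, 0,0,0,0,0,0,0, 0,0,0,0,0,0,0 ]
```

jog_arm:
  increments: [0.05,0.028,-0.042,-0.024,0.1,0,0,0.05,0.0271,-0.0413,-0.0237,0,0,0,0.05,0,0,0,0,0,0,0.05,0.019,0,0,0,0,0,0.05,0.018,0,0,0,0,0]

```text
t: 3.82
ee_pos: [0.636, -0.0645, 0.0247]
ee_rot: [-2.127, 0.197, 2.123]
force: [-0.1, -0.2, -0.0]
width: 0.05
```

jog_arm:
  increments: [0.05,0.019,0,0,0,0,0,0.05,0,0,0,0,0,0,0,0,0,0,0,0,0,0,0,0,0,0,0,0,0,0,0,0,0,0,0]

```text
t: 4.45
ee_pos: [0.6366, -0.0631, 0.0063]
ee_rot: [-2.128, 0.196, 2.124]
force: [-0.7, -0.2, 6.6]
width: 0.0169
```

```bash
python3 - <<'E'
from h import *
s=ctrl.state();print(s["width"],s["force"])
plan((0,636,-61.5,110,-10.4,40,0),(0,523.5,-199.5,110,3.3,50,1),(0,523.5,-199.5,75,3.3,15,1))
E
```

```text
0.0168555799078207 [-0.66515371 -0.17161513  6.59397934]
t 4.5 at [636.6 -63.1   6.3] -10.47 tilt [ 0.002 -0.001 -1.   ]
[ 0,-0.035,-0.001,0,-0,0,0, 0,-0.034,-0,0,-0,0,0, 0,-0.0347,-0.0005,0.0009,-0.1,0,0, 0,-0,0.039,0.021,-3.4,0,0, 0,-0,0.038,0.024,-3.4,0,0 ]
[ 0,-0,0.036,0.026,-3.4,0,0, 0,-0,0.0344,0.0281,-3.5,0,0, 0,0,0,0,0,0,0, 0,0.012,-0,-0,0,0,0, 0,0.011,-0,-0,0,0,0 ]
[ 0,0.012,-0,-0,0,0,0, 0,0,0,0,0,0,0, 0,0,0,0,0,0,0, 0,0,0,0,0,0,0, 0,0,0,0,0,0,0 ]
```

jog_arm:
  increments: [0,-0.035,0,0,0,0,0,0,-0.035,0,0,0,0,0,0,-0.035,0,0,0,0,0,0,0,0.039,0.021,-3.4,0,0,0,0,0.038,0.024,-3.4,0,0]

```text
t: 5.08
ee_pos: [0.5791, -0.1326, 0.1104]
ee_rot: [-2.192, 0.067, 2.19]
force: [-0.3, -0.1, -1.7]
width: 0.0162
```

jog_arm:
  increments: [0,0,0.036,0.026,-3.4,0,0,0,0,0.0344,0.0281,-3.5,0,0,0,0,0,0,0,0,0,0,0,0,0,0,0,0,0,0,0,0,0,0,0]

```text
t: 5.7
ee_pos: [0.5238, -0.1998, 0.1099]
ee_rot: [2.192, 0.063, -2.192]
force: [-1.1, 0.1, -1.9]
width: 0.0167
```

```bash
python3 - <<'E'
from h import *
s=ctrl.state();print(s["width"],s["force"])
im=ctrl.snapshot("side");im2=ctrl.snapshot("top")
cv2.imwrite("pics/a.png",np.hstack([cv2.resize(im[200:400,170:370],(400,400)),cv2.resize(im2[180:300,290:430],(466,400))])[:, :800])
for c in("side","top"): print(c,[(round(r["score"],2),w(c,r["at"]).round(3).tolist()) for r in ctrl.tip_of(c,"driver_blue")])
plan((0,523.5,-199.5,75,3.3,15,1),(0,523.5,-199.5,39,3.3,6,1))
E
```

```text
0.01667396390450838 [-1.14903445  0.05341498 -1.85178417]
side [(0.83, [0.519, -0.205, 0.112])]
top [(0.52, [0.522, -0.194, 0.073]), (0.21, [0.576, 0.354, 0.006])]
t 5.9 at [ 523.6 -200.1  109.9] 3.28 tilt [-0.  0. -1.]
[ 0,0.012,-0,0,-0,0,0, 0,0.011,-0,0,-0,0,0, 0,0.0119,-0.0006,0,-0,0,0, 0,0,0,0,0,0,0, 0,0.006,0,0,-0,0,0 ]
[ 0,0.006,0,0,-0,0,0, 0,0.006,0,0,-0,0,0, 0,0.006,0,0,-0,0,0, 0,0.006,0,0,-0,0,0, 0,0.006,0,0,-0,0,0 ]
[ 0,0,0,0,0,0,0, 0,0,0,0,0,0,0, 0,0,0,0,0,0,0, 0,0,0,0,0,0,0, 0,0,0,0,0,0,0 ]
```

View pics/a.png

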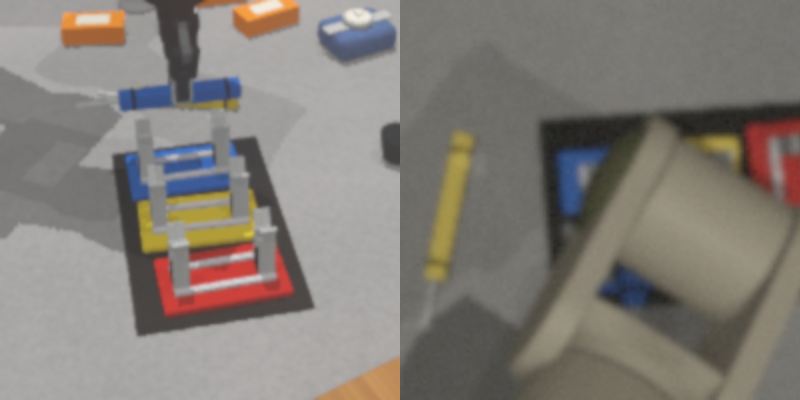

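The picture shows the blue driver level in the gripper above the blue clip, with the handle at crop (180,92). Inserting it now.

jog_arm:
  increments: [0,0.012,0,0,0,0,0,0,0.011,0,0,0,0,0,0,0.012,0,0,0,0,0,0,0,0,0,0,0,0,0,0.006,0,0,0,0,0]
  newtons: 70

```text
t: 6.52
ee_pos: [0.5236, -0.2007, 0.0692]
ee_rot: [2.194, 0.061, -2.191]
force: [-0.5, 2.0, 1.3]
width: 0.0158
```

jog_arm:
  increments: [0,0.006,0,0,0,0,0,0,0.006,0,0,0,0,0,0,0.006,0,0,0,0,0,0,0.006,0,0,0,0,0,0,0,0,0,0,0,0]

```text
t: 7.15
ee_pos: [0.5226, -0.2001, 0.0435]
ee_rot: [2.191, 0.063, -2.196]
force: [2.0, 0.8, -11.0]
width: 0.0159
```

jog_arm:
  increments: [0,0.003,0,0,0,0,0,0,0.003,0,0,0,0,0,0,0.001,0,0,0,0,0,0,0,0,0,0,0,0,0,0,0,0,0,0,0]

```text
t: 7.78
ee_pos: [0.5234, -0.2006, 0.0393]
ee_rot: [2.193, 0.061, -2.191]
force: [-3.2, 2.9, 10.0]
width: 0.0156
```

```bash
python3 - <<'E'
from h import *
s=ctrl.state();print(s["width"],s["force"],s["ee_pos"])
im=ctrl.snapshot("side")
cv2.imwrite("pics/b.png",cv2.resize(im[240:340,200:340],(700,500),interpolation=cv2.INTER_CUBIC))
for l in("driver_blue","clip_blue"): print([(round(r["score"],2),w("side",r["at"]).round(3).tolist()) for r in ctrl.tip_of("side",l)])
E
```

```text
0.015622258104504717 [-3.21509416  2.88427422  9.9724258 ] [ 0.52336054 -0.20062761  0.03929376]
[(0.81, [0.521, -0.21, 0.042])]
[(0.85, [0.521, -0.198, 0.005])]
```

View pics/b.png

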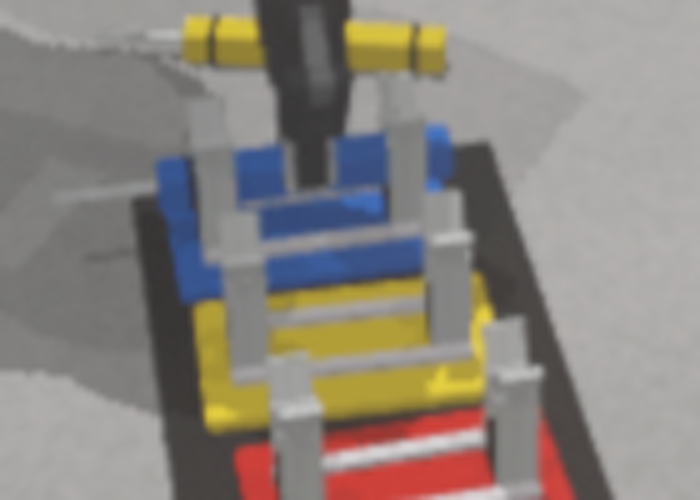

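Blue is seated at about (305,165) in the crop, with the TCP at the predicted height. Next I release, check it, and go on to yellow.

jog_arm:
  increments: [0.04,0,0,0,0,0,0,0.04,0,0,0,0,0,0,0.04,0,0,0,0,0,0,0.04,-0.03,0,0,0,0,0,0.04,-0.05,0,0,0,0,0]
  newtons: 50

```text
t: 8.55
ee_pos: [0.5226, -0.2003, 0.1175]
ee_rot: [2.191, 0.064, -2.197]
force: [0.8, -0.4, 0.2]
width: 0.0401
```

```bash
python3 - <<'E'
from h import *
plan((.05,538.5,-63,70,-11.7,60,1),(.05,538.5,-63,5.5,-11.7,25,1),(0,538.5,-63,5.5,-11.7,25,3))
E
```

```text
t 8.6 at [ 522.6 -200.3  117.5] 3.22 tilt [-0.003  0.002 -1.   ]
[ 0.05,0.016,-0.045,-0.008,5,0,0, 0.05,0.016,-0.046,-0.004,5,0,0, 0.05,0.0155,-0.0464,0.0005,4.9,0,0, 0.05,0,0,0,0,0,0, 0.05,0.022,0,-0,0,0,0 ]
[ 0.05,0.021,0,-0,0,0,0, 0.05,0.0215,0,-0,0,0,0, 0.05,0,0,0,0,0,0, 0,0,0,-0,0,0,0, 0,0,0,0,0,0,0 ]
[ 0,0,0,0,0,0,0, 0,0,0,0,0,0,0, 0,0,0,0,0,0,0, 0,0,0,0,0,0,0, 0,0,0,0,0,0,0 ]
```

jog_arm:
  increments: [0.05,0.016,-0.045,-0.008,5,0,0,0.05,0.016,-0.046,-0.004,5,0,0,0.05,0.0155,-0.0464,0.0005,4.9,0,0,0.05,0,0,0,0,0,0,0.05,0,0,0,0,0,0]

```text
t: 9.18
ee_pos: [0.5394, -0.0637, 0.0706]
ee_rot: [-2.115, 0.216, 2.114]
force: [0.1, -0.5, -0.4]
width: 0.0503
```

```bash
python3 - <<'E'
from h import *
a=cv2.imread("pics/side0.png"); im=ctrl.snapshot("side")
for i in(a,im): print(colfit("side",i,"yellow",440,640,-130,0,.014))
print([(round(r["score"],2),w("side",r["at"]).round(3).tolist()) for r in ctrl.tip_of("side","driver_yellow")])
plan((.05,538.5,-63,5.5,-11.7,25,1),(0,538.5,-63,5.5,-11.7,25,3))
E
```

```text
[[537.7, -66.3, 129.4, 38.2, -11.4, 538.0, -67.3, -12.0, 4417.2]]
[[537.3, -67.9, 129.7, 38.3, -12.3, 536.9, -68.3, -13.2, 4512.1]]
[(0.66, [0.537, -0.065, 0.01])]
t 9.3 at [539.4 -64.4  70.8] -11.72 tilt [ 0.001 -0.001 -1.   ]
[ 0.05,0.022,-0,0,-0,0,0, 0.05,0.022,-0.001,0.001,-0,0,0, 0.05,0.0213,-0.0002,0.0002,-0,0,0, 0.05,0,0,0,0,0,0, 0,-0,0,-0,-0,0,0 ]
[ 0,0,0,0,0,0,0, 0,0,0,0,0,0,0, 0,0,0,0,0,0,0, 0,0,0,0,0,0,0, 0,0,0,0,0,0,0 ]
```

jog_arm:
  increments: [0.05,0.022,0,0.001,0.3,0,0,0.05,0.022,0,0,0,0,0,0.05,0.021,0,0,0,0,0,0.05,0,0,0,0,0,0,0,0,0,0,0,0,0]

```text
t: 9.9
ee_pos: [0.5386, -0.0637, 0.0063]
ee_rot: [-2.113, 0.222, 2.109]
force: [-0.0, 0.1, 0.9]
width: 0.0335
```

jog_arm:
  increments: [0,0,0,0,0,0,0,0,0,0,0,0,0,0,0,0,0,0,0,0,0,0,0,0,0,0,0,0,0,0,0,0,0,0,0]

```text
t: 10.52
ee_pos: [0.5387, -0.0635, 0.0066]
ee_rot: [-2.114, 0.222, 2.109]
force: [-0.6, -1.7, 5.7]
width: 0.0162
```

```bash
python3 - <<'E'
from h import *
s=ctrl.state();print(s["width"],s["force"])
plan((0,538.5,-64,115,-12,40,0),(0,532,-281,115,.9,55,1),(0,532,-281,76,.9,13,1))
E
```

```text
0.016206609307211448 [-0.58592586 -1.71368209  5.66322383]
t 10.5 at [538.7 -63.5   6.6] -11.97 tilt [ 0.002 -0.001 -1.   ]
[ 0,-0.036,0,0,0,0,0, 0,-0.036,0,0,0,0,0, 0,-0.0364,0.0006,0.0001,0,0,0, 0,0,0.053,-0.01,-3.2,0,0, 0,0,0.054,-0.007,-3.2,0,0 ]
[ 0,0,0.054,-0.003,-3.2,0,0, 0,0,0.0546,-0.0005,-3.3,0,0, 0,0,0,0,0,0,0, 0,0.01,0,-0,0,0,0, 0,0.01,0,-0,0,0,0 ]
[ 0,0.01,0,-0,0,0,0, 0,0.009,0,-0,0,0,0, 0,0,0,0,0,0,0, 0,0,0,0,0,0,0, 0,0,0,0,0,0,0 ]
```

jog_arm:
  increments: [0,-0.036,0,0,0,0,0,0,-0.036,0,0,0,0,0,0,-0.036,0,0,0,0,0,0,0,0.053,-0.01,-3.2,0,0,0,0,0.054,-0.007,-3.2,0,0]

```text
t: 11.15
ee_pos: [0.5357, -0.1723, 0.1145]
ee_rot: [-2.175, 0.103, 2.172]
force: [0.9, 0.9, -1.1]
width: 0.0162
```

jog_arm:
  increments: [0,0,0.054,-0.003,-3.2,0,0,0,0,0.0546,-0.0005,-3.3,0,0,0,0,0,0,0,0,0,0,0,0,0,0,0,0,0,0,0,0,0,0,0]

```text
t: 11.78
ee_pos: [0.5317, -0.2788, 0.1136]
ee_rot: [2.213, 0.02, -2.213]
force: [-0.3, 0.1, -0.5]
width: 0.0168
```

```bash
python3 - <<'E'
from h import *
s=ctrl.state();print(s["width"],s["force"])
im=ctrl.snapshot("side"); cv2.imwrite("pics/yc.png",im)
print([(round(r["score"],2),w("side",r["at"]).round(3).tolist()) for r in ctrl.tip_of("side","driver_yellow")],colfit("side",im,"yellow",440,640,-330,-240,.116))
plan((0,532,-281,76,.9,13,1),(0,532,-281,40,.9,6,1))
E
```

```text
0.016769463134209947 [-0.29833241  0.14808409 -0.52834663]
[(0.7, [0.533, -0.286, 0.006]), (0.65, [0.53, -0.28, 0.12]), (0.57, [0.523, -0.199, 0.043])] [[493.7, -279.7, 53.8, 36.1, 0.8, 493.4, -279.1, 1.5, 1812.4], [569.5, -278.0, 53.9, 37.6, -2.2, 569.9, -278.4, 6.2, 1769.6]]
t 11.9 at [ 531.8 -279.   113.6] 1.0 tilt [ 0.  0. -1.]
[ 0,0.013,0.001,-0,0,0,0, 0,0.012,0.001,-0,0.1,0,0, 0,0.0126,0,-0.0002,0,0,0, 0,0,0,0,0,0,0, 0,0.005,0,-0,0,0,0 ]
[ 0,0.005,0,-0,0,0,0, 0,0.005,0,-0,0,0,0, 0,0.005,0,-0,0,0,0, 0,0.005,0,-0,0,0,0, 0,0.006,0,-0,0,0,0 ]
[ 0,0.005,0,-0,0,0,0, 0,0,0,0,0,0,0, 0,0,0,0,0,0,0, 0,0,0,0,0,0,0, 0,0,0,0,0,0,0 ]
```

jog_arm:
  increments: [0,0.013,0.002,0,0,0,0,0,0.012,0,0,0,0,0,0,0.013,0,0,0,0,0,0,0,0,0,0,0,0,0,0.006,0,0,0,0,0]
  newtons: 70

```text
t: 12.5
ee_pos: [0.532, -0.2821, 0.0697]
ee_rot: [2.214, 0.017, -2.212]
force: [0.3, 0.6, 0.9]
width: 0.0159
```

jog_arm:
  increments: [0,0.006,0,0,0,0,0,0,0.006,0,0,0,0,0,0,0.006,0,0,0,0,0,0,0.006,0,0,0,0,0,0,0,0,0,0,0,0]

```text
t: 13.12
ee_pos: [0.5312, -0.2816, 0.0441]
ee_rot: [2.212, 0.02, -2.216]
force: [1.0, 0.4, -9.1]
width: 0.0158
```

jog_arm:
  increments: [0,0.003,0,0,0,0,0,0,0.003,0,0,0,0,0,0,0.001,0,0,0,0,0,0,0,0,0,0,0,0,0,0,0,0,0,0,0]

```text
t: 13.75
ee_pos: [0.5317, -0.2819, 0.0397]
ee_rot: [2.214, 0.017, -2.212]
force: [-3.6, 3.4, 10.0]
width: 0.0158
```

jog_arm:
  increments: [0.04,0,0,0,0,0,0,0.04,0,0,0,0,0,0,0.04,0,0,0,0,0,0,0.04,-0.03,0,0,0,0,0,0.04,-0.06,0,0,0,0,0]
  newtons: 50

```text
t: 14.38
ee_pos: [0.5307, -0.2815, 0.1274]
ee_rot: [2.211, 0.021, -2.22]
force: [-0.2, 0.3, 0.6]
width: 0.0396
```

```bash
python3 - <<'E'
from h import *
im=ctrl.snapshot("top")
print(colfit("top",im,"orange",350,730,70,260,.028))
for l in("carton1","tin1"): print(l,[(round(r["score"],2),w("top",r["at"]).round(3).tolist()) for r in ctrl.tip_of("top",l)], regs("top",l,.027))
plan((.07,540,-200,130,5,50,0),(.07,666.5,110.5,130,21,55,1),(.07,666.5,110.5,60,21,30,0),pose=None)
E
```

```text
[[429.2, 111.5, 80.7, 39.3, -4.6, 430.8, 108.5, -5.7, 1170.2], [606.9, 192.3, 79.3, 39.3, 5.0, 606.3, 188.1, 4.6, 1073.1], [644.1, 100.8, 37.1, 30.1, -67.5, 637.9, 97.6, -61.5, 490.9], [697.8, 122.7, 37.4, 17.4, -76.1, 699.0, 122.6, -73.4, 379.9]]
carton1 [(0.94, [0.605, 0.2, 0.014]), (0.88, [0.426, 0.113, 0.016]), (0.61, [0.672, 0.112, 0.015]), (0.59, [0.548, 0.124, 0.014]), (0.52, [0.53, -0.279, 0.047]), (0.25, [0.525, -0.195, 0.077])] [(0.77, (667, 110), (89, 43), 22.1, 440), (0.7, (427, 111), (89, 44), -5.0, 476), (0.68, (606, 192), (86, 46), 6.3, 455)]
tin1 [(0.8, [0.545, 0.124, 0.014]), (0.52, [0.488, 0.201, 0.012]), (0.25, [0.764, -0.202, -0.006])] [(0.69, (493, 192), (55, 55), 89.7, 314), (0.58, (544, 119), (55, 55), 89.5, 318), (0.46, (570, 356), (166, 143), 87.9, 2776)]
t 14.6 at [ 531.3 -281.8  127.9] 0.93 tilt [-0.001  0.    -1.   ]
[ 0.07,-0.001,-0.041,-0.005,-2,0,0, 0.07,-0.0011,-0.0405,-0.0064,-2.1,0,0, 0.07,0,-0.043,-0.022,-2.3,0,0, 0.07,0,-0.042,-0.024,-2.3,0,0, 0.07,0,-0.041,-0.025,-2.3,0,0 ]
[ 0.07,0,-0.039,-0.027,-2.3,0,0, 0.07,0,-0.038,-0.028,-2.3,0,0, 0.07,0,-0.038,-0.03,-2.2,0,0, 0.07,0,-0.0359,-0.0312,-2.3,0,0, 0.07,0,0,0,0,0,0 ]
[ 0.07,0.023,0,0,0,0,0, 0.07,0.024,0,0,0,0,0, 0.07,0.023,0,0,0,0,0, 0.07,0,0,0,0,0,0, 0.07,0,0,0,0,0,0 ]
```

jog_arm:
  increments: [0.07,-0.001,-0.041,-0.005,-2,0,0,0.07,-0.001,-0.041,-0.006,-2,0,0,0.07,0,-0.043,-0.022,-2.3,0,0,0.07,0,-0.042,-0.024,-2.3,0,0,0.07,0,-0.041,-0.025,-2.3,0,0]

```text
t: 15.25
ee_pos: [0.5943, -0.0641, 0.1287]
ee_rot: [2.11, 0.221, -2.115]
force: [0.5, 0.4, 0.6]
width: 0.07
```

jog_arm:
  increments: [0.07,0,-0.039,-0.027,-2.3,0,0,0.07,0,-0.038,-0.028,-2.3,0,0,0.07,0,-0.038,-0.03,-2.3,0,0,0.07,0,-0.036,-0.031,-2.3,0,0,0.07,0,0,0,0,0,0]

```text
t: 15.88
ee_pos: [0.6664, 0.1138, 0.128]
ee_rot: [2.016, 0.38, -2.022]
force: [-0.6, -0.5, 0.0]
width: 0.0698
```

```bash
python3 - <<'E'
from h import *
im=ctrl.snapshot("side"); print([(round(r["score"],2),w("side",r["at"]).round(3).tolist()) for r in ctrl.tip_of("side","carton1")])
im2=ctrl.snapshot("top")
cv2.imwrite("pics/d.png",np.hstack([cv2.resize(im[240:340,200:340],(420,300),interpolation=2),cv2.resize(im2[200:280,325:435],(380,300),interpolation=2)]))
for l in("driver_blue","driver_yellow"):
  for c in ("side","top"): print(l,c,[(round(r["score"],2),w(c,r["at"]).round(3).tolist()) for r in ctrl.tip_of(c,l)])
print(colfit("top",im2,"blue",440,640,-240,-160,.051),colfit("top",im2,"yellow",440,640,-325,-240,.051))
plan((.07,667,111,8,21,30,1),(0,667,111,8,21,30,4))
E
```

```text
[(0.88, [0.426, 0.113, 0.014]), (0.75, [0.61, 0.195, 0.019]), (0.69, [0.77, -0.2, -0.002])]
driver_blue side [(0.63, [0.522, -0.203, 0.038])]
driver_blue top [(0.86, [0.517, -0.2, 0.046])]
driver_yellow side [(0.75, [0.528, -0.283, 0.043])]
driver_yellow top [(0.76, [0.53, -0.284, 0.041])]
[[523.0, -196.2, 131.3, 72.3, 0.0, 523.0, -194.3, 1.2, 8592.5]] [[531.8, -275.3, 133.7, 70.7, 0.0, 532.0, -274.7, 0.3, 8768.6]]
t 16.2 at [666.5 109.7 130.4] 20.95 tilt [-0. -0. -1.]
[ 0.07,0.024,-0,-0,-0,0,0, 0.07,0.025,-0,-0,-0,0,0, 0.07,0.024,-0,-0,-0,0,0, 0.07,0.025,-0.001,-0,-0,0,0, 0.07,0.0244,-0.0001,-0.001,-0.1,0,0 ]
[ 0.07,0,0,0,0,0,0, 0,-0,0,0,0,0,0, 0,0,0,0,0,0,0, 0,0,0,0,0,0,0, 0,0,0,0,0,0,0 ]
[ 0,0,0,0,0,0,0, 0,0,0,0,0,0,0, 0,0,0,0,0,0,0, 0,0,0,0,0,0,0, 0,0,0,0,0,0,0 ]
```

View pics/d.png

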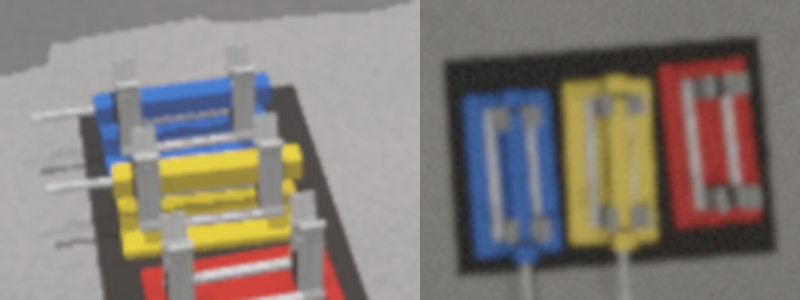

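Both drivers are home and centred: the overhangs beyond the jaws are about equal in both views (side crop 31/31 and 33/36 px). On to the cartons.

jog_arm:
  increments: [0.07,0.024,0,0,0,0,0,0.07,0.025,0,0,0,0,0,0.07,0.024,0,0,0,0,0,0.07,0.025,-0.001,0,0,0,0,0.07,0.0244,0,0,0,0,0]

```text
t: 16.85
ee_pos: [0.6662, 0.1109, 0.0074]
ee_rot: [2.022, 0.374, -2.022]
force: [0.1, -0.6, 0.2]
width: 0.0702
```

jog_arm:
  increments: [0.07,0,0,0,0,0,0,0,0,0,0,0,0,0,0,0,0,0,0,0,0,0,0,0,0,0,0,0,0,0,0,0,0,0,0]

```text
t: 17.48
ee_pos: [0.6671, 0.1115, 0.0098]
ee_rot: [2.024, 0.374, -2.018]
force: [0.0, -1.7, 6.1]
width: 0.0407
```

```bash
python3 - <<'E'
from h import *
s=ctrl.state();print(s["width"],s["force"])
plan((0,667,111,120,21,50,0),(0,410,328,120,-1,55,1),(0,410,328,20,-1,30,1),(.058,410,328,20,-1,30,2),(.058,410,328,120,-1,40,0))
E
```

```text
0.04068564625394185 [ 0.00763165 -1.7151564   6.07653253]
t 17.5 at [667.1 111.5   9.8] 21.02 tilt [ 0.003 -0.    -1.   ]
[ 0,-0.037,0,0,0,0,0, 0,-0.037,0,0,0,0,0, 0,-0.0362,0.0004,0.0003,0,0,0, 0,-0,-0.042,0.023,3.1,0,0, 0,-0,-0.041,0.025,3.2,0,0 ]
[ 0,-0,-0.039,0.028,3.1,0,0, 0,-0,-0.038,0.03,3.2,0,0, 0,-0,-0.036,0.032,3.1,0,0, 0,-0,-0.034,0.033,3.2,0,0, 0,-0,-0.0326,0.0359,3.1,0,0 ]
[ 0,0,0,0,0,0,0, 0,0.025,0,-0,0,0,0, 0,0.025,0,-0,0,0,0, 0,0.025,0,-0,0,0,0, 0,0.025,0,-0,0,0,0 ]
[ 0,0,0,0,0,0,0, 0.058,-0,0,-0,0,0,0, 0.058,0,0,0,0,0,0, 0.058,0,0,0,0,0,0, 0.058,-0.033,0,-0,0,0,0 ]
[ 0.058,-0.034,0,-0,0,0,0, 0.058,-0.033,0,-0,0,0,0, 0.058,0,0,0,0,0,0, 0.058,0,0,0,0,0,0, 0.058,0,0,0,0,0,0 ]
```

jog_arm:
  increments: [0,-0.037,0,0,0,0,0,0,-0.037,0,0,0,0,0,0,-0.036,0,0,0,0,0,0,0,-0.042,0.023,3.1,0,0,0,0,-0.041,0.025,3.2,0,0]

```text
t: 18.1
ee_pos: [0.5924, 0.1743, 0.1186]
ee_rot: [2.087, 0.267, -2.085]
force: [0.5, 0.2, -0.2]
width: 0.0409
```

jog_arm:
  increments: [0,0,-0.039,0.028,3.1,0,0,0,0,-0.038,0.03,3.2,0,0,0,0,-0.036,0.032,3.1,0,0,0,0,-0.034,0.033,3.2,0,0,0,0,-0.0326,0.0359,3.1,0,0]

```text
t: 18.73
ee_pos: [0.408, 0.3295, 0.1185]
ee_rot: [-2.212, 0.02, 2.211]
force: [0.1, 1.1, -0.8]
width: 0.041
```

```bash
python3 - <<'E'
from h import *
s=ctrl.state();print(s["width"],s["force"],s["joints"])
im=ctrl.snapshot("side"); cv2.imwrite("pics/e.png",cv2.resize(im[80:280,140:390],(750,600)))
plan((0,410,328,120,-1,55,1))
E
```

```text
0.041039666137256514 [ 0.12884594  1.10710488 -0.78780902] [4.53300314e-01 4.49300298e-01 1.54453489e+00 1.12818737e-04
 1.14699779e+00 2.04300796e+00]
t 18.8 at [403.4 332.  118.4] -1.04 tilt [-0.003  0.001 -1.   ]
[ 0,-0.0016,0.0039,-0.0066,-0,0,0, 0,0,0,0,0,0,0, 0,0,0,0,0,0,0, 0,0,0,0,0,0,0, 0,0,0,0,0,0,0 ]
```

View pics/e.png

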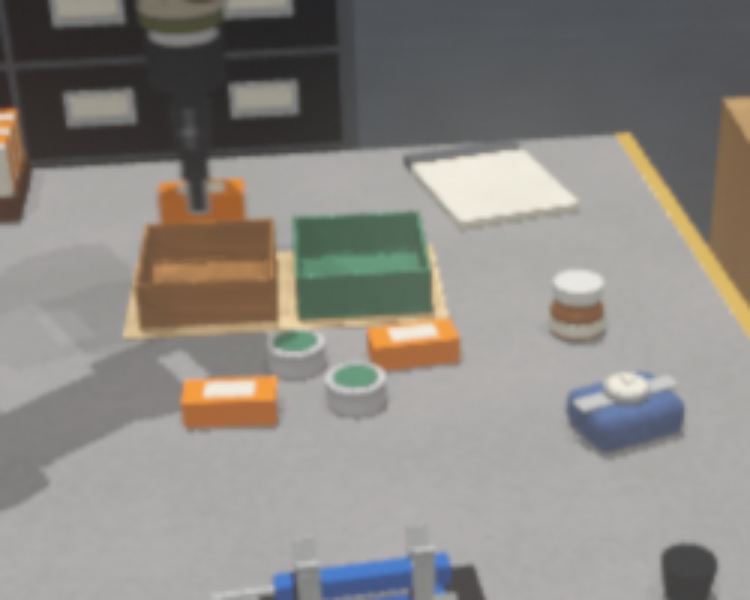

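The carton is held above the brown tray at crop (200,195). I check the tray's rim corners and settle before lowering.

```bash
python3 - <<'E'
from h import *
for u,v in[(148,222),(273,220),(137,287),(276,282), (294,216),(420,213),(300,278),(430,272)]: print(ray("side",140+u/3,80+v/3,.053)[:2].round(3))
im=ctrl.snapshot("top"); cv2.imwrite("pics/t2.png",im)
for c in("top","side"):
  if c=="side": ctrl.snapshot(c)
  for l in("tray_wood","tray_green"): print(l,[(round(r["score"],2),w(c,r["at"]).round(3).tolist()) for r in ctrl.tip_of(c,l)][:1])
print(ctrl.state()["ee_pos"])
E
```

```text
[0.349 0.438]
[0.483 0.423]
[0.343 0.282]
[0.48  0.272]
[0.506 0.43 ]
[0.643 0.416]
[0.504 0.278]
[0.635 0.271]
tray_wood [(0.8, [0.41, 0.362, -0.004])]
tray_green [(0.82, [0.575, 0.355, 0.005])]
tray_wood [(0.57, [0.41, 0.361, 0.004])]
tray_green []
[0.41003744 0.32809663 0.11814142]
```

jog_arm:
  increments: [0,0.024,0.001,0,2,0,0,0,0.025,0,0,0,0,0,0,0.025,0,0,0,0,0,0,0.025,0,0,0,0,0,0,0,0,0,0,0,0]

```text
t: 19.7
ee_pos: [0.4097, 0.3268, 0.018]
ee_rot: [-2.193, 0.059, 2.197]
force: [0.5, 0.4, -1.1]
width: 0.0411
```

jog_arm:
  increments: [0.05,0,0,0,0,0,0,0.05,0,0,0,0,0,0,0.05,-0.025,0,0,0,0,0,0.05,-0.04,0,0,0,0,0,0.05,-0.05,0,0,0,0,0]

```text
t: 20.32
ee_pos: [0.4093, 0.3271, 0.1355]
ee_rot: [-2.194, 0.058, 2.196]
force: [0.1, -0.3, 0.4]
width: 0.05
```

```bash
python3 - <<'E'
from h import *
print(ctrl.state()["force"])
for c in("top","side"):
  im=ctrl.snapshot(c)
  if c=="top": print(colfit("top",im,"orange",340,730,70,430,.03)); 
  print([(round(r["score"],2),w(c,r["at"]).round(3).tolist()) for r in ctrl.tip_of(c,"carton1")])
plan((.07,606,194,120,5,55,1),(.07,606,194,15,5,30,1),(0,606,194,15,5,30,4))
E
```

```text
[ 0.09289424 -0.32308423  0.43343417]
[[387.2, 310.7, 39.3, 9.6, -4.1, 384.4, 311.3, -0.9, 272.4], [428.8, 328.2, 53.1, 44.3, -2.7, 440.7, 332.7, -54.9, 810.5], [428.8, 112.0, 80.1, 40.7, -4.8, 428.4, 109.4, -7.1, 1033.6], [606.6, 191.5, 79.0, 39.0, 5.1, 606.4, 187.9, 4.5, 1048.1]]
[(0.9, [0.605, 0.195, 0.013]), (0.81, [0.426, 0.114, 0.016]), (0.71, [0.413, 0.324, 0.019]), (0.32, [0.487, 0.2, 0.014])]
[(0.86, [0.609, 0.195, 0.016]), (0.59, [0.426, 0.113, 0.013]), (0.44, [0.409, 0.323, 0.023]), (0.41, [0.543, -0.365, 0.072])]
t 20.5 at [409.7 327.4 135. ] -3.01 tilt [ 0.002  0.001 -1.   ]
[ 0.07,0.003,0.025,-0.041,-1.6,0,0, 0.07,0.003,0.026,-0.04,-1.6,0,0, 0.07,0.003,0.027,-0.039,-1.6,0,0, 0.07,0.003,0.027,-0.038,-1.6,0,0, 0.07,0.003,0.0289,-0.0378,-1.6,0,0 ]
[ 0.07,0,0,0,0,0,0, 0.07,0.026,-0,0,-0,0,0, 0.07,0.026,-0,0,-0,0,0, 0.07,0.027,-0,0,-0,0,0, 0.07,0.026,-0,0,-0,0,0 ]
[ 0.07,0,0,0,0,0,0, 0,0,-0,0,-0,0,0, 0,0,0,0,0,0,0, 0,0,0,0,0,0,0, 0,0,0,0,0,0,0 ]
[ 0,0,0,0,0,0,0, 0,0,0,0,0,0,0, 0,0,0,0,0,0,0, 0,0,0,0,0,0,0, 0,0,0,0,0,0,0 ]
```

jog_arm:
  increments: [0.07,0.003,0.025,-0.041,-1.6,0,0,0.07,0.003,0.026,-0.04,-1.6,0,0,0.07,0.003,0.027,-0.039,-1.6,0,0,0.07,0.003,0.027,-0.038,-1.6,0,0,0.07,0.003,0.0289,-0.0378,-1.6,0,0]

```text
t: 21.15
ee_pos: [0.6063, 0.1929, 0.1174]
ee_rot: [2.173, 0.096, -2.179]
force: [-0.7, 0.2, 0.1]
width: 0.0697
```

jog_arm:
  increments: [0.07,0,0,0,0,0,0,0.07,0.026,0,0,0,0,0,0.07,0.026,0,0,0,0,0,0.07,0.027,0,0,0,0,0,0.07,0.026,0,0,0,0,0]

```text
t: 21.78
ee_pos: [0.6043, 0.1946, 0.0122]
ee_rot: [2.174, 0.096, -2.179]
force: [0.2, 0.0, -0.5]
width: 0.0695
```

jog_arm:
  increments: [0.07,0,0,0,0,0,0,0,0,0,0,0,0,0,0,0,0,0,0,0,0,0,0,0,0,0,0,0,0,0,0,0,0,0,0]

```text
t: 22.4
ee_pos: [0.6062, 0.1945, 0.0155]
ee_rot: [2.179, 0.096, -2.174]
force: [-1.0, 0.4, 5.8]
width: 0.0407
```

```bash
python3 - <<'E'
from h import *
s=ctrl.state();print(s["width"],s["force"])
plan((0,606,194,130,5,50,0),(0,410,385,130,-3,55,2),(0,410,385,39,-3,30,2))
E
```

```text
0.04072342717369728 [-1.00970411  0.43824208  5.84750858]
t 22.4 at [606.2 194.5  15.5] 5.03 tilt [ 0.002  0.    -1.   ]
[ 0,-0.038,0,0,0,0,0, 0,-0.038,0,0,0,0,0, 0,-0.0385,0.0005,0.0003,0,0,0, 0,-0,-0.041,0.036,1.6,0,0, 0,-0,-0.041,0.037,1.6,0,0 ]
[ 0,-0,-0.039,0.038,1.6,0,0, 0,-0,-0.039,0.039,1.6,0,0, 0,-0,-0.0371,0.0396,1.6,0,0, 0,0,0,0,0,0,0, 0,0,0,0,0,0,0 ]
[ 0,0.023,0,0,0,0,0, 0,0.023,0,0,0,0,0, 0,0.022,0,0,0,0,0, 0,0.023,0,0,0,0,0, 0,0,0,0,0,0,0 ]
[ 0,0,0,0,0,0,0, 0,0,0,0,0,0,0, 0,0,0,0,0,0,0, 0,0,0,0,0,0,0, 0,0,0,0,0,0,0 ]
```

jog_arm:
  increments: [0,-0.038,0,0,0,0,0,0,-0.038,0,0,0,0,0,0,-0.038,0,0,0,0,0,0,0,-0.041,0.036,1.6,0,0,0,0,-0.041,0.037,1.6,0,0]

```text
t: 23.02
ee_pos: [0.5259, 0.2712, 0.1286]
ee_rot: [2.208, 0.033, -2.206]
force: [-0.3, 0.8, -1.4]
width: 0.0407
```

jog_arm:
  increments: [0,0,-0.039,0.038,1.6,0,0,0,0,-0.039,0.039,1.6,0,0,0,0,-0.037,0.0396,1.6,0,0,0,0,0,0,0,0,0,0,0,0,0,0,0,0]

```text
t: 23.65
ee_pos: [0.41, 0.3852, 0.1283]
ee_rot: [-2.196, 0.056, 2.195]
force: [-0.3, 0.7, -0.7]
width: 0.0407
```

jog_arm:
  increments: [0,0.024,0,0,0,0,0,0,0.024,0,0,0,0,0,0,0.024,0,0,0,0,0,0,0.022,0,0,0,0,0,0,0,0,0,0,0,0]

```text
t: 24.28
ee_pos: [0.4101, 0.384, 0.0329]
ee_rot: [-2.192, 0.061, 2.198]
force: [0.7, 0.7, -0.0]
width: 0.0407
```

jog_arm:
  increments: [0.05,0,0,0,0,0,0,0.05,0,0,0,0,0,0,0.05,-0.025,0,0,0,0,0,0.05,-0.04,0,0,0,0,0,0.05,-0.045,0,0,0,0,0]

```text
t: 24.9
ee_pos: [0.4096, 0.3852, 0.1458]
ee_rot: [-2.195, 0.057, 2.195]
force: [-0.5, -0.7, 0.3]
width: 0.0499
```

```bash
python3 - <<'E'
from h import *
for c in("top","side"):
  im=ctrl.snapshot(c)
  if c=="top": print(colfit("top",im,"orange",340,730,70,430,.03)); t=im
  for l in ("carton1","tin1"): print(l,[(round(r["score"],2),w(c,r["at"]).round(3).tolist()) for r in ctrl.tip_of(c,l)])
cv2.imwrite("pics/f.png",np.hstack([cv2.resize(im[120:240,170:300],(433,400)),cv2.resize(t[190:330,120:250],(367,400))]))
plan((.07,428,112,120,-4.8,55,1),(.07,428,112,10,-4.8,30,1),(0,428,112,10,-4.8,30,4))
E
```

```text
[[389.0, 374.8, 46.8, 21.9, -5.7, 380.6, 373.8, -21.2, 512.6], [428.4, 385.5, 51.9, 45.6, -4.3, 440.3, 389.1, -59.1, 914.8], [410.8, 328.1, 89.6, 43.8, -3.2, 412.5, 326.2, 0.6, 1676.2], [429.6, 110.9, 79.0, 37.9, -4.6, 431.3, 108.8, -4.9, 921.6]]
carton1 [(0.74, [0.414, 0.386, 0.02]), (0.62, [0.413, 0.326, 0.023]), (0.6, [0.427, 0.113, 0.018])]
tin1 [(0.86, [0.492, 0.199, 0.011]), (0.75, [0.547, 0.125, 0.012]), (0.34, [0.547, -0.367, 0.076])]
carton1 [(0.73, [0.528, -0.279, 0.042]), (0.72, [0.778, 0.042, 0.0]), (0.64, [0.412, 0.384, 0.025]), (0.61, [0.425, 0.115, 0.016]), (0.55, [0.411, 0.322, 0.023])]
tin1 [(0.78, [0.543, 0.127, 0.016]), (0.49, [0.49, 0.198, 0.018])]
t 25.2 at [409.3 385.  143.3] -2.97 tilt [-0.001 -0.001 -1.   ]
[ 0.07,0.005,0.054,-0.007,0.4,0,0, 0.07,0.005,0.054,-0.007,0.4,0,0, 0.07,0.004,0.054,-0.007,0.3,0,0, 0.07,0.005,0.055,-0.008,0.4,0,0, 0.07,0.0043,0.0542,-0.0075,0.3,0,0 ]
[ 0.07,0,0,0,0,0,0, 0.07,0.028,0,0,0,0,0, 0.07,0.027,0,0,0,0,0, 0.07,0.028,0,0,0,0,0, 0.07,0.027,0,0,0,0,0 ]
[ 0.07,0,0,0,0,0,0, 0,0,0,0,0,0,0, 0,0,0,0,0,0,0, 0,0,0,0,0,0,0, 0,0,0,0,0,0,0 ]
[ 0,0,0,0,0,0,0, 0,0,0,0,0,0,0, 0,0,0,0,0,0,0, 0,0,0,0,0,0,0, 0,0,0,0,0,0,0 ]
```

View pics/f.png

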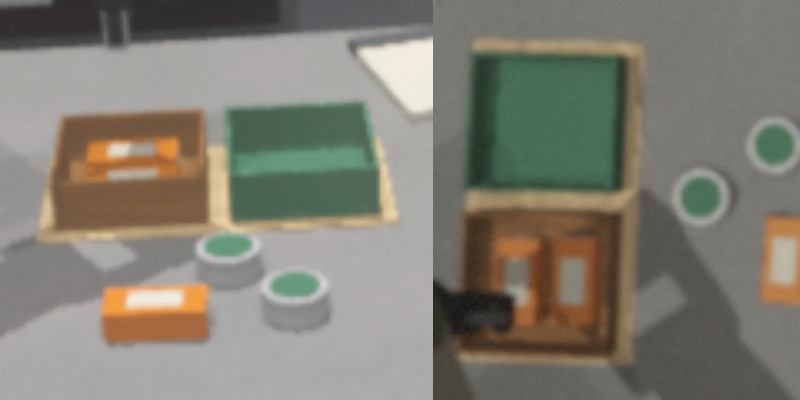

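Both cartons lie flat in the brown tray (right crop, (518,282) and (577,282)). The third goes across the top of both.

jog_arm:
  increments: [0.07,0.005,0.054,-0.007,0.4,0,0,0.07,0.005,0.054,-0.007,0.4,0,0,0.07,0.004,0.054,-0.007,0.3,0,0,0.07,0.005,0.055,-0.008,0.4,0,0,0.07,0.0043,0.0542,-0.0075,0.3,0,0]

```text
t: 25.82
ee_pos: [0.4279, 0.1106, 0.1198]
ee_rot: [-2.177, 0.091, 2.181]
force: [0.8, -0.5, 0.7]
width: 0.0696
```

jog_arm:
  increments: [0.07,0,0,0,0,0,0,0.07,0.028,0,0,0,0,0,0.07,0.027,0,0,0,0,0,0.07,0.028,0,0,0,0,0,0.07,0.027,0,0,0,0,0]

```text
t: 26.45
ee_pos: [0.4279, 0.1131, 0.0093]
ee_rot: [-2.178, 0.09, 2.181]
force: [1.4, -0.1, 0.8]
width: 0.0701
```

jog_arm:
  increments: [0.07,0,0,0,0,0,0,0,0,0,0,0,0,0,0,0,0,0,0,0,0,0,0,0,0,0,0,0,0,0,0,0,0,0,0]

```text
t: 27.08
ee_pos: [0.4289, 0.1125, 0.0118]
ee_rot: [-2.181, 0.09, 2.176]
force: [-1.6, 1.9, 7.8]
width: 0.0411
```

```bash
python3 - <<'E'
from h import *
s=ctrl.state();print(s["width"],s["force"])
z=s["ee_pos"][2]*1000+38
plan((0,428,112,130,-4.8,50,0),(0,410.5,355.5,130,-3,55,2),(0,410.5,355.5,z,-3,30,2))
E
```

```text
0.04106374484387475 [-1.58111074  1.92651696  7.79074548]
t 27.1 at [428.9 112.5  11.8] -4.77 tilt [ 0.002  0.    -1.   ]
[ 0,-0.039,0,0,0,0,0, 0,-0.04,0,0,0,0,0, 0,-0.0392,0.0006,0.0009,0,0,0, 0,-0,-0.048,0.008,-0.4,0,0, 0,-0,-0.048,0.007,-0.3,0,0 ]
[ 0,-0,-0.049,0.007,-0.4,0,0, 0,-0,-0.048,0.006,-0.3,0,0, 0,-0,-0.0486,0.0066,-0.4,0,0, 0,0,0,0,0,0,0, 0,0,0,0,0,0,0 ]
[ 0,0.027,-0,0,0,0,0, 0,0.027,-0,0,0,0,0, 0,0.0262,-0,0,0,0,0, 0,0,0,0,0,0,0, 0,0,0,0,0,0,0 ]
```

jog_arm:
  increments: [0,-0.039,0,0,0,0,0,0,-0.04,0,0,0,0,0,0,-0.039,0,0,0,0,0,0,0,-0.048,0.008,-0.4,0,0,0,0,-0.048,0.007,-0.3,0,0]

```text
t: 27.7
ee_pos: [0.4213, 0.2102, 0.1299]
ee_rot: [-2.187, 0.079, 2.182]
force: [0.5, -0.7, -0.6]
width: 0.0408
```

jog_arm:
  increments: [0,0,-0.049,0.007,-0.4,0,0,0,0,-0.048,0.006,-0.3,0,0,0,0,-0.0486,0.0066,-0.4,0,0,0,0,0,0,0,0,0,0,0,0,0,0,0,0]

```text
t: 28.32
ee_pos: [0.4108, 0.3554, 0.1289]
ee_rot: [-2.195, 0.057, 2.195]
force: [-0.4, 0.3, -0.4]
width: 0.0411
```

jog_arm:
  increments: [0,0.027,0,0,0,0,0,0,0.027,0,0,0,0,0,0,0.015,0,0,0,0,0,0,0.009,0,0,0,0,0,0,0,0,0,0,0,0]

```text
t: 28.95
ee_pos: [0.4112, 0.3555, 0.0508]
ee_rot: [-2.195, 0.058, 2.195]
force: [0.1, -0.5, -0.7]
width: 0.041
```

jog_arm:
  increments: [0.05,0,0,0,0,0,0,0.05,0,0,0,0,0,0,0.05,-0.025,0,0,0,0,0,0.05,-0.04,0,0,0,0,0,0.05,-0.02,0,0,0,0,0]

```text
t: 29.58
ee_pos: [0.4115, 0.3561, 0.1381]
ee_rot: [-2.198, 0.055, 2.191]
force: [-0.0, 0.1, 0.5]
width: 0.0499
```

```bash
python3 - <<'E'
from h import *
for c in("top","side"):
  im=ctrl.snapshot(c)
  for l in ("carton1","tin1"): print(c,l,[(round(r["score"],2),w(c,r["at"]).round(3).tolist()) for r in ctrl.tip_of(c,l)])
  if c=="top": print(regs("top","tin1",.026))
plan((.08,546,123.5,120,0,55,1),(.08,546,123.5,9,0,30,1),(0,546,123.5,9,0,30,4))
E
```

```text
top carton1 [(0.68, [0.408, 0.356, 0.053]), (0.63, [0.523, -0.198, 0.043]), (0.57, [0.41, 0.329, 0.022]), (0.52, [0.409, 0.386, 0.023])]
top tin1 [(0.74, [0.55, 0.124, 0.012]), (0.56, [0.488, 0.197, 0.012])]
[(0.7, (544, 121), (55, 51), 44.4, 288), (0.68, (493, 197), (58, 55), 89.2, 342)]
side carton1 [(0.77, [0.405, 0.353, 0.049]), (0.73, [0.547, -0.368, 0.044]), (0.5, [0.413, 0.323, 0.022]), (0.5, [0.783, 0.042, -0.001]), (0.29, [0.526, -0.199, 0.045])]
side tin1 [(0.63, [0.543, 0.129, 0.015]), (0.48, [0.491, 0.195, 0.015])]
t 29.9 at [410.6 355.5 134.6] -2.97 tilt [-0.002 -0.001 -1.   ]
[ 0.08,0.003,0.045,-0.029,-0.6,0,0, 0.08,0.003,0.045,-0.029,-0.6,0,0, 0.08,0.003,0.046,-0.029,-0.6,0,0, 0.08,0.003,0.046,-0.028,-0.6,0,0, 0.08,0.0026,0.0457,-0.0275,-0.6,0,0 ]
[ 0.08,0,0,0,0,0,0, 0.08,0.028,0,0,0,0,0, 0.08,0.028,0,0,0,0,0, 0.08,0.028,0,0,0,0,0, 0.08,0.027,0,0,0,0,0 ]
[ 0.08,0,0,0,0,0,0, 0,0,0,0,0,0,0, 0,0,0,0,0,0,0, 0,0,0,0,0,0,0, 0,0,0,0,0,0,0 ]
[ 0,0,0,0,0,0,0, 0,0,0,0,0,0,0, 0,0,0,0,0,0,0, 0,0,0,0,0,0,0, 0,0,0,0,0,0,0 ]
```

jog_arm:
  increments: [0.08,0.003,0.045,-0.029,-0.6,0,0,0.08,0.003,0.045,-0.029,-0.6,0,0,0.08,0.003,0.046,-0.029,-0.6,0,0,0.08,0.003,0.046,-0.028,-0.6,0,0,0.08,0.003,0.0457,-0.0275,-0.6,0,0]

```text
t: 30.55
ee_pos: [0.5469, 0.1221, 0.1198]
ee_rot: [2.22, 0.001, -2.223]
force: [-0.3, 1.2, 0.8]
width: 0.0799
```

jog_arm:
  increments: [0.08,0,0,0,0,0,0,0.08,0.028,0,0,0,0,0,0.08,0.028,0,0,0,0,0,0.08,0.028,0,0,0,0,0,0.08,0.027,0,0,0,0,0]

```text
t: 31.18
ee_pos: [0.5456, 0.1246, 0.0083]
ee_rot: [2.219, 0.002, -2.222]
force: [-0.3, 0.6, -0.1]
width: 0.0801
```

jog_arm:
  increments: [0.08,0,0,0,0,0,0,0,0,0,0,0,0,0,0,0,0,0,0,0,0,0,0,0,0,0,0,0,0,0,0,0,0,0,0]

```text
t: 31.8
ee_pos: [0.547, 0.124, 0.0113]
ee_rot: [2.224, 0.001, -2.218]
force: [-1.3, 1.8, 5.8]
width: 0.0541
```

```bash
python3 - <<'E'
from h import *
s=ctrl.state();print(s["width"],s["force"])
z=s["ee_pos"][2]*1000+10
plan((0,546,123.5,130,0,50,0),(0,545,340,130,-3,55,2),(0,545,340,z,-3,30,2))
E
```

```text
0.054066528450324544 [-1.33446597  1.81773448  5.82507882]
t 31.8 at [547.  124.   11.3] 0.03 tilt [ 0.003  0.    -1.   ]
[ 0,-0.04,0,0,0,0,0, 0,-0.039,0,0,0,0,0, 0,-0.0397,0.0005,0.001,0,0,0, 0,0,-0.054,0,0.8,0,0, 0,0,-0.054,0.001,0.7,0,0 ]
[ 0,0,-0.054,0.002,0.8,0,0, 0,0,-0.0544,0.0022,0.7,0,0, 0,0,0,0,0,0,0, 0,0,0,0,0,0,0, 0,0.027,0,0,0,0,0 ]
[ 0,0.027,0,0,0,0,0, 0,0.027,0,0,0,0,0, 0,0.0277,0,0,0,0,0, 0,0,0,0,0,0,0, 0,0,0,0,0,0,0 ]
```

jog_arm:
  increments: [0,-0.04,0,0,0,0,0,0,-0.04,0,0,0,0,0,0,-0.04,0,0,0,0,0,0,0,-0.054,0.001,0.8,0,0,0,0,-0.054,0.001,0.7,0,0]

```text
t: 32.42
ee_pos: [0.5453, 0.2328, 0.1313]
ee_rot: [-2.21, 0.03, 2.205]
force: [0.3, 0.4, -1.0]
width: 0.0535
```

jog_arm:
  increments: [0,0,-0.054,0.002,0.8,0,0,0,0,-0.0544,0.002,0.7,0,0,0,0,0,0,0,0,0,0,0,0,0,0,0,0,0,0.028,0,0,0,0,0]

```text
t: 33.05
ee_pos: [0.546, 0.3394, 0.1038]
ee_rot: [-2.199, 0.057, 2.188]
force: [0.1, -0.2, -0.7]
width: 0.0539
```

jog_arm:
  increments: [0,0.028,0,0,0,0,0,0,0.028,0,0,0,0,0,0,0.025,0,0,0,0,0,0,0,0,0,0,0,0,0,0,0,0,0,0,0]

```text
t: 33.67
ee_pos: [0.5453, 0.3396, 0.0219]
ee_rot: [-2.196, 0.058, 2.193]
force: [-0.4, -0.5, -0.4]
width: 0.0536
```

jog_arm:
  increments: [0.062,0,0,0,0,0,0,0.062,0,0,0,0,0,0,0.062,-0.025,0,0,0,0,0,0.062,-0.04,0,0,0,0,0,0.062,-0.045,0,0,0,0,0]

```text
t: 34.3
ee_pos: [0.5444, 0.3401, 0.1319]
ee_rot: [-2.195, 0.057, 2.196]
force: [1.2, 0.6, 0.0]
width: 0.062
```

```bash
python3 - <<'E'
from h import *
for c in("top","side"):
  im=ctrl.snapshot(c)
  for l in ("tin1","tray_green"): print(c,l,[(round(r["score"],2),w(c,r["at"]).round(3).tolist()) for r in ctrl.tip_of(c,l)])
  if c=="top": print(regs("top","tin1",.026))
plan((.08,491.5,197,120,0,55,1),(.08,491.5,197,9,0,30,1),(0,491.5,197,9,0,30,4))
E
```

```text
top tin1 [(0.71, [0.545, 0.341, 0.02]), (0.53, [0.49, 0.195, 0.01])]
top tray_green [(0.92, [0.573, 0.354, 0.002])]
[(0.75, (541, 333), (55, 52), 0.4, 186), (0.7, (492, 195), (55, 52), 89.2, 298), (0.5, (532, -261), (121, 42), 1.8, 778)]
side tin1 [(0.78, [0.487, 0.198, 0.014]), (0.46, [0.544, 0.343, 0.023]), (0.41, [0.77, -0.202, -0.001]), (0.39, [0.412, 0.359, 0.003])]
side tray_green [(0.73, [0.57, 0.353, 0.004])]
t 34.6 at [544.1 340.  129.4] -2.97 tilt [-0.002 -0.001 -1.   ]
[ 0.08,0.003,0.049,0.015,-1,0,0, 0.08,0.003,0.048,0.016,-1,0,0, 0.08,0.0034,0.0477,0.0166,-1,0,0, 0.08,0,0,0,0,0,0, 0.08,0.028,-0,0,0,0,0 ]
[ 0.08,0.028,-0,0,0,0,0, 0.08,0.027,-0,0,0,0,0, 0.08,0.028,-0,0,0,0,0, 0.08,0,0,0,0,0,0, 0,-0,-0,0,0,0,0 ]
[ 0,0,0,0,0,0,0, 0,0,0,0,0,0,0, 0,0,0,0,0,0,0, 0,0,0,0,0,0,0, 0,0,0,0,0,0,0 ]
```

jog_arm:
  increments: [0.08,0.003,0.049,0.015,-1,0,0,0.08,0.003,0.048,0.016,-1,0,0,0.08,0.0034,0.0477,0.0166,-1,0,0,0.08,0,0,0,0,0,0,0.08,0.028,0,0,0,0,0]

```text
t: 35.28
ee_pos: [0.4933, 0.1975, 0.0939]
ee_rot: [-2.225, -0.0, 2.217]
force: [-0.2, 0.6, -1.5]
width: 0.0805
```

jog_arm:
  increments: [0.08,0.028,0,0,0,0,0,0.08,0.027,0,0,0,0,0,0.08,0.028,0,0,0,0,0,0.08,0,0,0,0,0,0,0,0,0,0,0,0,0]

```text
t: 35.9
ee_pos: [0.4927, 0.1977, 0.0109]
ee_rot: [2.222, 0.001, -2.22]
force: [0.4, 0.3, 0.6]
width: 0.0644
```

jog_arm:
  increments: [0,0,0,0,0,0,0,0,0,0,0,0,0,0,0,0,0,0,0,0,0,0,0,0,0,0,0,0,0,0,0,0,0,0,0]

```text
t: 36.52
ee_pos: [0.4928, 0.1976, 0.0118]
ee_rot: [-2.224, -0.001, 2.218]
force: [-1.1, 1.1, 6.0]
width: 0.0538
```

```bash
python3 - <<'E'
from h import *
s=ctrl.state();print(s["width"],s["force"])
z=s["ee_pos"][2]*1000+10
plan((0,491.5,197,130,0,50,0),(0,601,371,130,-3,55,2),(0,601,371,z,-3,30,2))
E
```

```text
0.05376591167032142 [-1.14693033  1.08217831  6.04164776]
t 36.5 at [492.8 197.6  11.8] 0.03 tilt [ 0.003  0.001 -1.   ]
[ 0,-0.039,0,0,0,0,0, 0,-0.04,0,0.001,0,0,0, 0,-0.0392,0.0006,0.0003,0,0,0, 0,0,-0.043,-0.027,0.8,0,0, 0,0,-0.044,-0.027,0.7,0,0 ]
[ 0,0,-0.044,-0.026,0.8,0,0, 0,0,-0.0451,-0.026,0.7,0,0, 0,0,0,0,0,0,0, 0,0,0,0,0,0,0, 0,0.027,0,-0,0,0,0 ]
[ 0,0.027,0,-0,0,0,0, 0,0.027,0,-0,0,0,0, 0,0.0272,0,-0,0,0,0, 0,0,0,0,0,0,0, 0,0,0,0,0,0,0 ]
```

jog_arm:
  increments: [0,-0.04,0,0,0,0,0,0,-0.04,0,0,0,0,0,0,-0.039,0,0,0,0,0,0,0,-0.043,-0.027,0.8,0,0,0,0,-0.044,-0.027,0.7,0,0]

```text
t: 37.15
ee_pos: [0.5476, 0.2849, 0.1311]
ee_rot: [-2.21, 0.029, 2.205]
force: [0.5, -1.4, -1.3]
width: 0.0538
```

jog_arm:
  increments: [0,0,-0.044,-0.026,0.8,0,0,0,0,-0.045,-0.026,0.7,0,0,0,0,0,0,0,0,0,0,0,0,0,0,0,0,0,0.027,0,0,0,0,0]

```text
t: 37.78
ee_pos: [0.6023, 0.3706, 0.105]
ee_rot: [-2.199, 0.056, 2.189]
force: [0.5, -0.6, -1.2]
width: 0.054
```

jog_arm:
  increments: [0,0.027,0,0,0,0,0,0,0.027,0,0,0,0,0,0,0.027,0,0,0,0,0,0,0,0,0,0,0,0,0,0,0,0,0,0,0]

```text
t: 38.4
ee_pos: [0.602, 0.3708, 0.0231]
ee_rot: [-2.196, 0.057, 2.193]
force: [-1.3, 0.1, -0.2]
width: 0.0536
```

jog_arm:
  increments: [0.062,0,0,0,0,0,0,0.062,0,0,0,0,0,0,0.062,-0.025,0,0,0,0,0,0.062,-0.04,0,0,0,0,0,0.062,-0.06,0,0,0,0,0]

```text
t: 39.02
ee_pos: [0.6008, 0.3708, 0.1465]
ee_rot: [-2.192, 0.058, 2.199]
force: [-0.2, 0.9, 0.4]
width: 0.0622
```

jog_arm:
  increments: [0.062,-0.04,0.05,0.03,0,0,0,0.062,-0.04,0.05,0.03,0,0,0,0.062,0,0.05,0.02,0,0,0,0.062,0,0.05,0,0,0,0,0.062,0,0,0,0,0,0]

```text
t: 39.65
ee_pos: [0.5187, 0.1844, 0.218]
ee_rot: [-2.195, 0.061, 2.192]
force: [0.1, 1.5, -0.3]
width: 0.0617
```

```bash
python3 - <<'E'
from h import *
I={}
for c in("top","side"):
  I[c]=ctrl.snapshot(c)
  for l in ("tin1","carton1","driver_blue","driver_yellow","watch_cushion","cleaner_jar","loupe"): print(c,l,[(round(r["score"],2),w(c,r["at"]).round(3).tolist()) for r in ctrl.tip_of(c,l)][:3])
cv2.imwrite("pics/g.png",np.hstack([cv2.resize(I["side"][130:350,170:390],(400,400),interpolation=2),cv2.resize(I["top"][130:330,120:320],(400,400),interpolation=2)]))
cv2.imwrite("pics/h.png",np.hstack([cv2.resize(I["side"][240:340,200:340],(420,300),interpolation=2),cv2.resize(I["top"][200:280,325:435],(380,300),interpolation=2)]))
E
```

```text
top tin1 [(0.77, [0.599, 0.369, 0.021]), (0.51, [0.53, -0.282, 0.049])]
top carton1 [(0.64, [0.413, 0.351, 0.052]), (0.51, [0.414, 0.325, 0.021])]
top driver_blue [(0.61, [0.52, -0.2, 0.045])]
top driver_yellow [(0.82, [0.534, -0.284, 0.043])]
top watch_cushion [(0.97, [0.781, 0.041, 0.003]), (0.71, [0.543, -0.369, 0.077])]
top cleaner_jar [(0.66, [0.771, 0.223, 0.002])]
top loupe [(0.5, [0.766, -0.201, -0.003])]
side tin1 [(0.72, [0.602, 0.37, 0.023]), (0.55, [0.542, 0.344, 0.023]), (0.27, [0.542, -0.364, 0.073])]
side carton1 [(0.86, [0.409, 0.356, 0.049]), (0.63, [0.414, 0.323, 0.023])]
side driver_blue [(0.66, [0.52, -0.205, 0.041]), (0.28, [0.409, 0.36, 0.004])]
side driver_yellow [(0.92, [0.529, -0.279, 0.043]), (0.65, [0.53, -0.281, 0.005])]
side watch_cushion [(0.84, [0.779, 0.039, 0.002])]
side cleaner_jar [(0.66, [0.527, -0.281, 0.042]), (0.63, [0.776, 0.227, 0.001])]
side loupe [(0.39, [0.529, -0.282, 0.044])]
```

View pics/g.png

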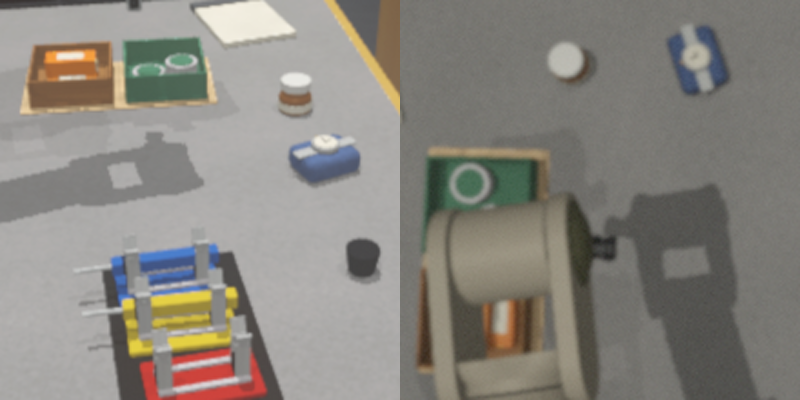

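View pics/h.png

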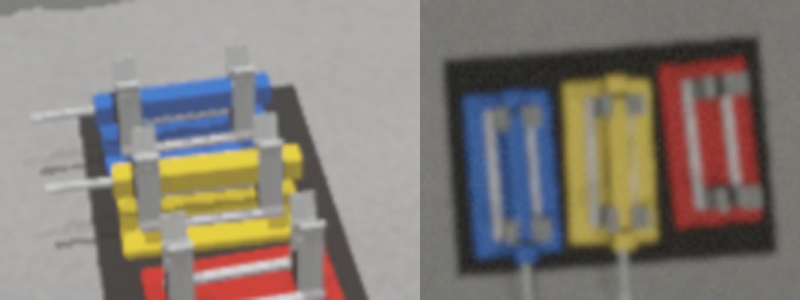

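```bash
python3 - <<'E'
from h import *
n=4; ims={c:np.mean([ctrl.snapshot(c).astype(float) for _ in range(n)],0) for c in("top","side")}
def prof(c,cx,cy,yaw,y,z,sgn):
    xs=np.arange(-85,85,.25);a=np.radians(yaw)
    P=[proj(c,((cx+x*np.cos(a)-y*np.sin(a))/1e3,(cy+x*np.sin(a)+y*np.cos(a))/1e3,z)) for x in xs]
    P=np.float32(P).reshape(-1,1,2); im=ims[c].astype(np.float32)
    v=cv2.remap(im,P[:,:,0],P[:,:,1],cv2.INTER_LINEAR)[:,0]
    s=sgn*(v[:,0]-v[:,2]) # blue - red
    hi=np.percentile(s,70); lo=np.percentile(s,5); m=np.where(s>(hi+lo)/2)[0]
    return xs[m[0]],xs[m[-1]]
for nme,cx,cy,yaw,sg in(("blue",523.5,-199.5,3.3,1),("yellow",532,-281,.9,-1)):
    for c in("top","side"):
        for lab,ys,zs in(("handle",(-2,0,2) if c=="top" else (-9,-9,-9),(.051,)*3 if c=="top" else(.039,.042,.045)),("base",(-30,-25,25,30) if c=="top" else(-32,-33,-35,-36),(.011,)*4 if c=="top" else(.011,.011,.011,.007))):
            r=[prof(c,cx,cy,yaw,y,z,sg) for y,z in zip(ys,zs)]
            print(nme,c,lab,"mid",[round((a+b)/2,1) for a,b in r],"len",[round(b-a) for a,b in r])
E
```

```text
blue top handle mid [np.float64(-0.8), np.float64(-0.6), np.float64(-0.5)] len [130, 130, 130]Traceback (most recent call last):
  File "<stdin>", line 14, in <module>
  File "<stdin>", line 5, in prof
  File "h.py", line 7, in proj
    k,E=cal(c); p=E[:3,:3]@np.asarray(P,float)+E[:3,3]
        ~~~^^^
  File "h.py", line 5, in cal
    k=ctrl.get_calibration(c); return k,np.array(k["extrinsics"])
ValueError: time passes only in moves, steps and waits
```

```bash
sed -i 's/^def cal(c):/import functools\n@functools.lru_cache\ndef cal(c):/' h.py; python3 - <<'E'
from h import *
ims={c:np.mean([ctrl.snapshot(c).astype(float) for _ in range(3)],0) for c in("top","side")}
def prof(c,cx,cy,yaw,y,z,sgn):
    xs=np.arange(-85,85,.25);a=np.radians(yaw)
    P=np.float32([proj(c,((cx+x*np.cos(a)-y*np.sin(a))/1e3,(cy+x*np.sin(a)+y*np.cos(a))/1e3,z)) for x in xs]).reshape(-1,1,2)
    v=cv2.remap(ims[c].astype(np.float32),P[:,:,0],P[:,:,1],cv2.INTER_LINEAR)[:,0]
    s=sgn*(v[:,0]-v[:,2]); hi=np.percentile(s,70); lo=np.percentile(s,5); m=np.where(s>(hi+lo)/2)[0]
    return xs[m[0]],xs[m[-1]]
for nme,cx,cy,yaw,sg in(("blue",523.5,-199.5,3.3,1),("yellow",532,-281,.9,-1)):
    for c in("top","side"):
        for lab,ys,zs in(("handle",(-2,0,2) if c=="top" else (-9,-9,-9),(.051,)*3 if c=="top" else(.039,.042,.045)),("base",(-30,-25,25,30) if c=="top" else(-32,-33,-35,-36),(.011,)*4 if c=="top" else(.011,.011,.011,.007))):
            r=[prof(c,cx,cy,yaw,y,z,sg) for y,z in zip(ys,zs)]
            print(nme,c,lab,"mid",[float(round((a+b)/2,1)) for a,b in r],"len",[int(round(b-a)) for a,b in r])
s=ctrl.state();print(s["t"])
E
```

```text
blue top handle mid [-0.8, -0.6, -0.5] len [130, 130, 130]
blue top base mid [0.4, 0.6, 0.2, 0.1] len [126, 128, 128, 129]
blue side handle mid [-2.5, -2.5, -2.5] len [130, 130, 130]
blue side base mid [-0.1, -0.1, -0.1, -0.1] len [170, 170, 170, 170]
yellow top handle mid [0.0, 0.2, 0.2] len [132, 132, 132]
yellow top base mid [0.1, 0.1, -0.4, -0.4] len [128, 129, 128, 128]
yellow side handle mid [-1.4, -1.4, -1.1] len [130, 130, 130]
yellow side base mid [-5.9, -6.0, -6.2, -6.4] len [115, 114, 114, 114]
41.15
```

```bash
python3 -c "
from rig import ctrl
print(ctrl.hand_in())"
```

```text
the job is handed in; nothing more can be done
None
```

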